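Fill the cold-plate rows and set the cooling valve two turns open

TASK

Complete the rows on the cold plate: set the two wax blocks that lie on the bench into the two empty places of its grid, wax face still down, centred and squared up with the others, and without dropping them. Then set the cooling water by the handle on the valve wheel: turn it clockwise until it comes to its stop, then back it off exactly two full turns and finish with the gripper still holding the handle. Leave the other blocks and the other things on the bench where they are.

Things in the scene. Friction and masses are not known exactly. Their poses are not given: they have to be found in the camera images.
- block1_c (a point): First block to place, on the bench, left of the cold plate: a wax block set in a plastic cassette, lying wax face down: below, a cream wax slab 31 x 25 x 8; above, a grey-green cassette frame 40 (x) x 28 (y) x 6 with square sides to grip; 14 high in all, about 16 g. The point is its centre, 7 above the face it lies on; x along its 40 length, z up.
- block2_c (a point): Second block to place, on the bench, left of the cold plate; the same as the first (either may go in either empty place).
- set1_c (a point): A block of the same kind and size already standing in its place on the cold plate (its centre, 7 above the plate); stays where it is.
- set2_c (a point): A block of the same kind and size already standing in its place on the cold plate (its centre, 7 above the plate); stays where it is.
- set3_c (a point): A block of the same kind and size already standing in its place on the cold plate (its centre, 7 above the plate); stays where it is.
- set4_c (a point): A block of the same kind and size already standing in its place on the cold plate (its centre, 7 above the plate); stays where it is.
- gap1_c (a point): Centre of an empty place of the cold plate's grid, on the plate's top face, 40 above the bench. The plate is bare aluminium, 148 x 190, fixed, engraved with fine lines into 2 rows of 3 places, each 66 (along x) x 58 (along y); x is the direction in which the 40 length of the blocks lies (either way round), z up.
- gap2_c (a point): Centre of the other empty place, same height and axes.
- valve_axis (a point): Point on the upright axis of the valve's handwheel, at the height of the rim's middle, 134 above the bench. Aluminium wheel, rim centre-line radius 45, rim 12 thick, three spokes, hub dished 10 below the rim's top; it turns about z without rising (the thin stem in the hub rises 1.5 a turn). The wheel is right of the cold plate, fixed to the same base; its pipes and gauge stay below 118.
- valve_handle: Black upright handle on the wheel's rim, 45 from the wheel's axis: a round grip 52 tall and 21 in diameter (18 at the ends), turning freely on its own pin, so it can be pinched from above and carried round in a circle with the gripper's heading unchanged. The origin is its centre, half-way up, 169 above the bench; its lower end is 9 above the rim's middle, so nothing but the rim is below and nothing stands beside it.
- valve (a joint): Turn of the valve wheel in rad: 0 at the stop, fully closed; grows as it opens, anticlockwise seen from above (2 pi a turn, range to 5 turns). It starts 0.4 to 1.3 turns open. It turns against steady friction of about 0.15 N m (3 to 5 N at the handle) and stays where it is left.
- mould: An empty steel mould, open on top, 47 x 34 x 10, loose on the bench; leave it alone. Origin under its centre.
- forceps: Steel forceps 120 long (x), 6 high, loose on the bench; leave alone. Origin under the middle.
- slide_box: Closed grey box 102 x 87 x 34 with white lid, loose right of the valve; leave alone. Origin under its centre.
- stain_jar: Amber jar 52 in diameter, 75 tall, loose behind the plate; leave alone. Origin under its centre.
- marker_pot: Clear jar 44 in diameter, 60 tall, loose right of the valve; leave alone. Origin under its centre.
Not all that is in view belongs to the job. What is shaped like the part that bears block1_c but orange is not meant. What is shaped like the part that bears block2_c but blue is not meant.

How it is judged:
By the outcome, as a careful person would: the job done as asked, in the order asked, and still so for the second after the job is handed in, while the arm keeps its last pose, push and grip.
It also fails if it takes over 72 s, if anything falls off the work surface, if the arm or the gripper's body presses on something with over 40 N, if the wrist force passes 120 N, or if a joint passes its speed limit or range.

ROBOT

A 7-joint arm with a two-finger parallel gripper is mounted at the origin on the work surface. World frame = base frame: x ahead of the robot, y to its left, z up, the work surface at z = 0. Lengths are in mm, angles in rad, forces in N, time in s.
With the tool pointing down it reaches from about 400 to 850 mm from the base axis. Payload 10.4 kg.
Tool frame: the origin (TCP) lies at the very end of the fingers, on their centre line; the grasp point (between the pads) lies 19 mm behind it (grip_point_offset is the distance from the TCP to the grasp point, in mm); z points along the fingers, x is the direction in which the jaws open and shut, and the axes are right-handed (so a half turn about z gives the same grasp; the last joint's range is limited). The gripper opens to 85 mm and grips with 20 to 120 N. Pads are 22 mm wide; open, the fingers measure 114 mm over their backs; the gripper's body (76 mm by 85 mm) begins 54 mm behind the grasp point. The pads swing forward as they close: fully open they stand 13 mm farther back than shut.
Start: joints at [-1.366, 0.332, -0.065, 1.46, 0.022, 1.35, -0.088], TCP at [141.132, 608.878, 231.338] pointing down, gripper open.
Joint ranges: [-2.6, 2.6], [-0.5, 2.12], [-1.47, 1.34], [0.16, 2.42], [-1.27, 4.41], [0.06, 2.06], [-2.6, 2.6]. Speed limits (rad/s): [2.22, 2.22, 2.79, 2.79, 3.14, 3.14, 3.14].

INTERFACE

Orientations are given as a 3x3 rotation matrix whose columns are the frame's x, y, z axes.
In Python, from station import * gives the robot as it stands. The module is installed in compiled form; this text tells all that it offers.
- The arm moves only by the tool arm_command, never from a script. Its argument "series" is text: rows parted by semicolons, each of 7 numbers parted by spaces: the gripper's target within -1 to 1 (shut at 1, half-way at 0, fully open at -1), then the shift along the tool's x, y, z in mm, then the turn, a rotation vector about the tool's x, y, z in rad. A call has 1 to 5 rows; each row shifts and turns the commanded pose from where the row before left it, along the tool's axes as they then stand; what a row does not reach is not made up. A row lasts 1/10 s, in which the tool goes at most 50 mm and 8.59 degrees, less where a joint would pass 70% of its speed; a pose out of reach is approached as far as the arm can. A call with a gripper value outside its range is refused whole. The fingers move at their own pace and stop on an object; the grip force is fixed at half the most. Time passes only in rows, so rows that do not move let the fingers close. It gives the time, the measured TCP pose, the force and the opening at its end, in the units of the state.
- get_state(): the state, without advancing time (a new reading comes with each control period).
- get_image(name): name is "scene" or "top" or "wrist"; returns a dict with "pixels" (420x560x3 uint8, red, green, blue), "z_map" (420x560 float32, mm along the optical axis (not along the pixel's ray), 0 where there is no reading), "mtx" (3x3 intrinsics, pixels), "R" (3x3) and "t" (3): a world point X has camera coordinates R X + t. Camera axes: x right, y down, z forward; pixel columns grow to the right and rows downward; lengths in mm; the calibration is good to about 2 mm. A picture is of the moment at which its call begins.
- job_done(): hands the job in, once; it reports no verdict.
The state is a dict: "time": time; "joints": joint angles; "joint_velocities": joint speeds; "joint_torque": joint torques, N m; "tcp_pos": TCP position; "eef_rot": TCP orientation; "ft_force": force on the tool from outside, world axes, zero at the start; "moment": the same for the moment, N m; "gripper_width": finger opening in mm.
Only numpy, scipy, OpenCV 4.12 (cv2) and the standard library are available. Lean on these libraries where they do the work, as an engineer would, in place of code of your own. Each camera call takes 0.05 s, during which the arm holds its last target.

## Working session

There is one attempt and no reset: what is moved stays moved. The work goes in short steps, Python scripts to look and compute and a tool call to move; the robot and the scene stay as the last step left them, time stands still between calls to the robot, and variables do not carry over. Pictures are saved under pics/ and viewed, and the job is handed in when it is done.

Besides the shell and the picture viewer there is one more tool, called after "Call:" as a command line: name --argument value ..., lists and objects as JSON in quotes. arm_command: Moves the arm, as the interface text tells. Its arguments: {"type":"object","properties":{"series":{"type":"string"}},"required":["series"]}

```bash
mkdir -p pics; ls
cat > h.py <<'E'
from station import *
import numpy as np, cv2
def snap(name,fn):
    im=get_image(name); cv2.imwrite('pics/'+fn,im['pixels'][:,:,::-1]); 
    np.savez('pics/'+fn[:-4]+'.npz',**im); return im
def onplane(im,uv,z):
    uv=np.atleast_2d(uv).astype(float); K=im['mtx'];R=im['R'];t=im['t']
    d=(np.linalg.inv(K)@np.c_[uv,np.ones(len(uv))].T).T@R
    c=-R.T@t
    return c+d*((z-c[2])/d[:,2])[:,None]
def cloud(im):
    z=im['z_map'];v,u=np.indices(z.shape)
    p=np.stack([(u-im['mtx'][0,2])/im['mtx'][0,0]*z,(v-im['mtx'][1,2])/im['mtx'][1,1]*z,z],-1)
    return (p-im['t'])@im['R']
def proj(im,X):
    p=im['R']@np.asarray(X,float)+im['t'];q=im['mtx']@p;return q[:2]/q[2]
E
python3 - <<'E'
from h import *
for n in("scene","top","wrist"):
    im=snap(n,n+"0.png"); print(n,im['mtx'].round(1).tolist(),(-im['R'].T@im['t']).round(0),im['R'].round(2).tolist())
s=get_state();print(s)
E
```

```text
pics
scene [[419.8, 0.0, 281.0], [0.0, 419.8, 206.2], [0.0, 0.0, 1.0]] [956. 639. 991.] [[-0.83, 0.55, -0.0], [0.43, 0.64, -0.64], [-0.35, -0.53, -0.77]]
top [[386.9, 0.0, 286.5], [0.0, 386.9, 208.9], [0.0, 0.0, 1.0]] [ 331.   11. 1371.] [[-0.0, -1.0, -0.02], [-0.99, 0.0, -0.16], [0.16, 0.02, -0.99]]
wrist [[351.1, 0.0, 282.8], [0.0, 351.1, 220.3], [0.0, 0.0, 1.0]] [ 63. 626. 372.] [[0.23, 0.97, -0.0], [0.93, -0.21, 0.31], [0.3, -0.07, -0.95]]
{'time': 0.15, 'joints': array([-1.36561211,  0.33273344, -0.06467678,  1.46071032,  0.02157905,
        1.34987105, -0.08851269]), 'joint_velocities': array([-0.00042706, -0.00407569, -0.00032616, -0.00213242, -0.00084965,
       -0.00084707,  0.00024578]), 'joint_torque': array([ 1.13063939e-03, -6.25822091e+01,  4.95138299e-02, -3.91856182e+01,
        1.63856673e-02,  7.57285306e-03,  3.95725556e-05]), 'tcp_pos': array([141.08378259, 608.60285084, 230.71260147]), 'eef_rot': array([[ 2.25841955e-01,  9.74163934e-01, -2.04324289e-04],
       [ 9.74163413e-01, -2.25842045e-01, -1.00762964e-03],
       [-1.02774147e-03,  2.85198016e-05, -9.99999471e-01]]), 'ft_force': array([0.57463693, 0.35477488, 0.06308889]), 'moment': array([ 0.03578595, -0.00836987,  0.00765786]), 'gripper_width': 85.44687157596188}
```

View pics/scene0.png

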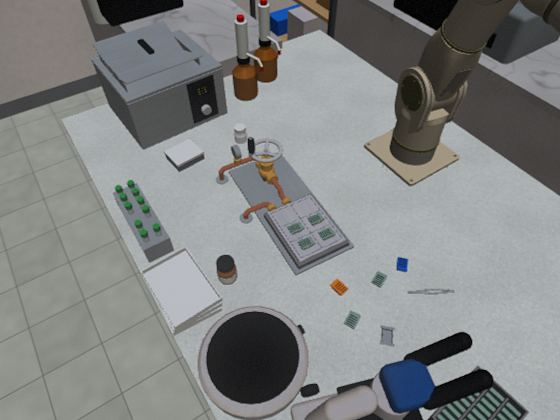

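View pics/top0.png

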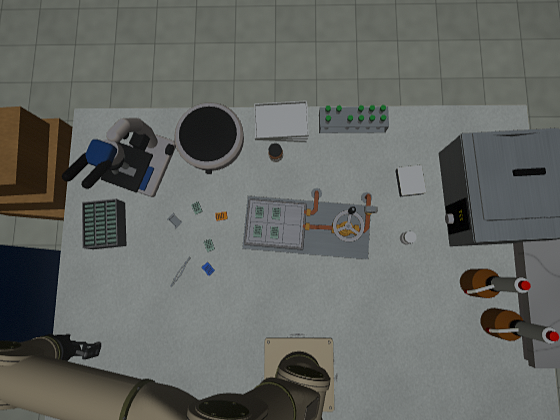

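View pics/wrist0.png

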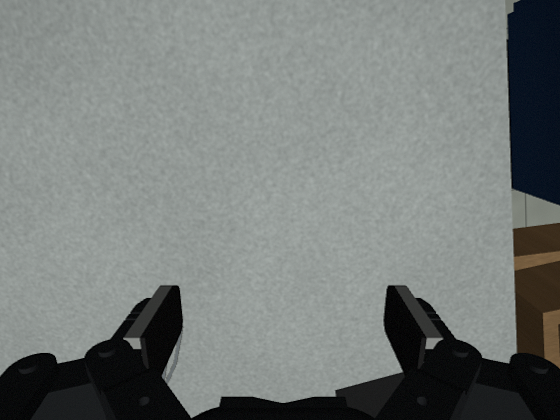

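Run:
```python
from h import *
im=dict(np.load('pics/top0.npz'))
c=im['pixels'][180:300,150:420,::-1]; cv2.imwrite('pics/z.png',cv2.resize(c,None,fx=2.96,fy=2.96,interpolation=cv2.INTER_CUBIC))
P=cloud(im)
for n,uv in dict(b1=(197,208),b2=(209,245),mould=(175,220),orange=(221,216),blue=(208,269),s1=(259,212),s2=(275,212),s3=(258,230),s4=(275,230),axis=(348,225),handle=(352,210)).items():
    print(n,P[uv[1],uv[0]].round(0))
```

```text
b1 [559. 358.  15.]
b2 [427. 311.  12.]
mould [517. 437.   7.]
orange [530. 271.  14.]
blue [344. 312.  11.]
s1 [538. 133.  48.]
s2 [537.  77.  54.]
s3 [475. 135.  57.]
s4 [475.  77.  53.]
axis [ 482. -162.  133.]
handle [ 520. -166.  196.]
```

View pics/z.png

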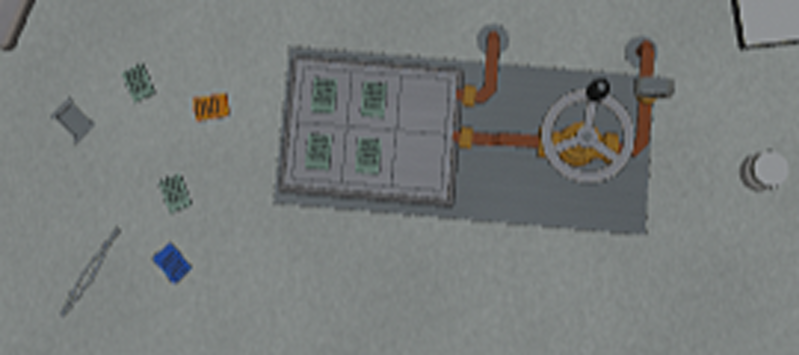

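Call:
arm_command --series "-1 -10 20 0 0 0 0; -1 -20 40 0 0 0 0; -1 -20 40 0 0 0 0; -1 -20 40 0 0 0 0; -1 -20 40 0 0 0 0"

```text
time: 0.65
tcp_pos: [297.3, 479.1, 231.2]
eef_rot: [[0.226, 0.974, -0.0], [0.974, -0.226, -0.0], [-0.0, -0.0, -1.0]]
ft_force: [0.9, 0.8, -0.4]
gripper_width: 85.7
```

Call:
arm_command --series "-1 -20 40 0 0 0 0; -1 -20 40 0 0 0 0; -1 -20 40 0 0 0 0; -1 -20 40 0 0 0 0; -1 -20 40 0 0 0 0"

```text
time: 1.15
tcp_pos: [469.5, 336.5, 231.3]
eef_rot: [[0.226, 0.974, -0.0], [0.974, -0.226, 0.0], [0.0, -0.0, -1.0]]
ft_force: [0.5, -1.0, 0.1]
gripper_width: 85.7
```

Call:
arm_command --series "-1 0 0 0 0 0 0; -1 0 0 0 0 0 0; -1 0 0 0 0 0 0"

```text
time: 1.45
tcp_pos: [467.5, 338.9, 231.1]
eef_rot: [[0.224, 0.974, -0.001], [0.974, -0.224, 0.0], [-0.0, -0.001, -1.0]]
ft_force: [0.1, 0.8, -0.6]
gripper_width: 85.0
```

Run:
```python
from h import *
im=snap("wrist","w1.png")
s=get_state();print(s['time'],s['tcp_pos'],s['eef_rot'].round(3),s['joints'].round(2))
```

```text
1.5 [467.28986456 339.11748483 231.11148057] [[ 0.224  0.975 -0.001]
 [ 0.975 -0.224  0.   ]
 [ 0.    -0.001 -1.   ]] [-0.87  0.22  0.19  1.6  -0.04  1.32  0.67]
```

View pics/w1.png

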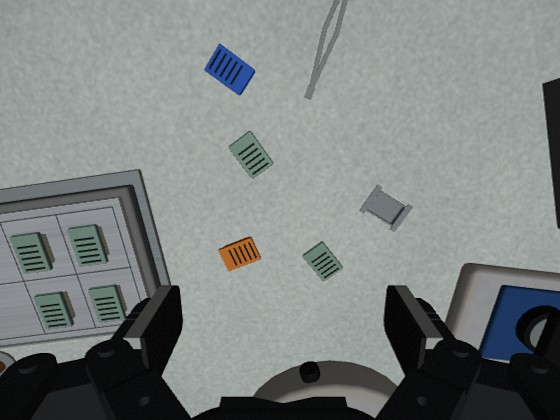

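```bash
cat >> h.py <<'E'
def blocks(im,ztop,name=None,amin=250):
    """green cassette tops -> centre,long-axis angle,size on plane ztop"""
    hsv=cv2.cvtColor(im['pixels'],cv2.COLOR_RGB2HSV)
    m=((hsv[...,0]>55)&(hsv[...,0]<95)&(hsv[...,1]>35)).astype(np.uint8)
    Z=cloud(im)[...,2]
    m=cv2.morphologyEx(m,cv2.MORPH_CLOSE,np.ones((5,5)))
    cs,_=cv2.findContours(m,cv2.RETR_EXTERNAL,cv2.CHAIN_APPROX_NONE)
    out=[]
    for c in cs:
        if cv2.contourArea(c)<amin: continue
        w=onplane(im,c[:,0],ztop)[:,:2].astype(np.float32)
        (cx,cy),(a,b),ang=cv2.minAreaRect(w)
        if b>a: ang+=90
        u=c[:,0].mean(0)
        out.append((u.round(0),(round(cx,1),round(cy,1)),(round(max(a,b),1),round(min(a,b),1)),round((ang+90)%180-90,1)))
    return out
E
python3 - <<'E'
from h import *
im=dict(np.load('pics/w1.npz'))
for z in(14,54):
  print(z);[print(o) for o in blocks(im,z)]
P=cloud(im)
for uv in((251,154),(323,261),(60,220),(88,245),(500,100)):print(P[uv[1],uv[0]].round(1))
hsv=cv2.cvtColor(im['pixels'],cv2.COLOR_RGB2HSV)
print(hsv[145,240],hsv[262,340],hsv[230,82])
E
```

```text
14
(array([ 54., 310.]), (549.9, 43.6), (46.2, 34.3), -4.9)
(array([299., 364.]), (672.2, 285.8), (733.5, 196.4), 77.1)
(array([322., 261.]), (558.6, 361.8), (40.7, 27.4), 24.9)
(array([ 31., 252.]), (476.5, 50.1), (45.6, 34.8), -4.8)
(array([ 87., 245.]), (482.0, 114.3), (45.6, 33.4), -4.8)
(array([250., 154.]), (426.7, 313.5), (40.0, 27.7), 22.4)
54
(array([ 54., 310.]), (532.1, 78.4), (41.1, 30.5), -4.9)
(array([299., 364.]), (640.7, 293.6), (651.7, 174.5), 77.1)
(array([322., 261.]), (539.7, 361.2), (36.2, 24.4), 24.9)
(array([ 31., 252.]), (466.8, 84.2), (40.5, 30.9), -4.8)
(array([ 87., 245.]), (471.7, 141.2), (40.5, 29.6), -4.8)
(array([250., 154.]), (422.6, 318.2), (35.6, 24.6), 22.4)
[426.3 314.   13.1]
[558.8 362.8  13.4]
[444.1 114.9  39.3]
[472.  140.9  52.9]
[431.8 570.8  -1.9]
[ 76  46 134] [ 75  10 158] [ 77  47 126]
```

Call:
arm_command --series "-0.2 -17 -17 0 0 0 0; -0.2 -17 -17 0 0 0 0; -0.2 0 0 40 0 0 -0.14; -0.2 0 0 40 0 0 -0.14; -0.2 0 0 40 0 0 -0.14"

```text
time: 2.0
tcp_pos: [426.6, 313.8, 110.5]
eef_rot: [[-0.199, 0.98, 0.001], [0.98, 0.199, 0.001], [0.001, 0.001, -1.0]]
ft_force: [0.8, 0.6, -0.6]
gripper_width: 51.1
```

Call:
arm_command --series "-0.2 0 0 40 0 0 -0.14; -0.2 0 0 15 0 0 -0.058; -0.2 0 0 0 0 0 0; -0.2 0 0 0 0 0 0"

```text
time: 2.4
tcp_pos: [427.4, 313.4, 57.0]
eef_rot: [[-0.38, 0.925, 0.0], [0.925, 0.38, 0.001], [0.0, 0.0, -1.0]]
ft_force: [-0.0, -0.3, 1.0]
gripper_width: 51.1
```

Run:
```python
from h import *
im=snap("wrist","w2.png")
s=get_state();print(s['time'],s['tcp_pos'],s['eef_rot'].round(3),s['joints'].round(2),s['gripper_width'])
[print(o) for o in blocks(im,14)]
```

```text
2.45 [427.90682489 313.63276083  57.65283945] [[-0.38   0.925  0.001]
 [ 0.925  0.38   0.001]
 [ 0.001  0.002 -1.   ]] [-0.82  0.29  0.12  1.91 -0.04  0.94  1.28] 51.42327186584594
(array([216., 314.]), (479.5, 289.8), (48.9, 11.3), 12.4)
(array([292., 375.]), (490.6, 336.8), (377.8, 106.4), -67.7)
(array([283., 251.]), (425.9, 312.8), (40.6, 27.3), 22.3)
```

View pics/w2.png

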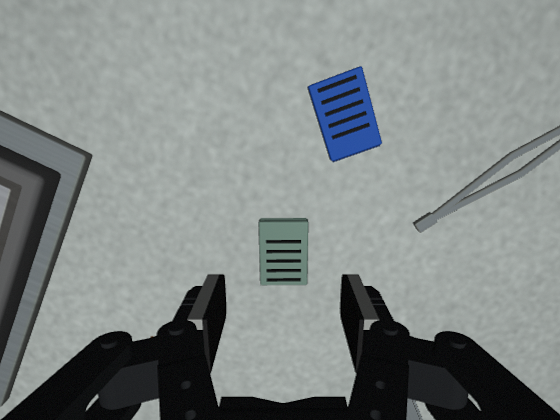

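Call:
arm_command --series "-0.2 0 -1.5 25 0 0 0; -0.2 0 0 20 0 0 0; -0.2 0 0 8 0 0 0; -0.2 0 0 0 0 0 0; -0.2 0 0 0 0 0 0"

```text
time: 2.95
tcp_pos: [426.9, 312.6, 4.6]
eef_rot: [[-0.38, 0.925, 0.001], [0.925, 0.38, 0.001], [0.001, 0.002, -1.0]]
ft_force: [-0.1, 0.1, 0.7]
gripper_width: 51.2
```

Call:
arm_command --series "-0.2 0 0 2 0 0 0; 0.6 0 0 0 0 0 0; 1 0 0 0 0 0 0; 1 0 0 0 0 0 0; 1 0 0 0 0 0 0"

```text
time: 3.45
tcp_pos: [426.6, 312.3, 2.1]
eef_rot: [[-0.38, 0.925, 0.001], [0.925, 0.38, 0.001], [0.0, 0.001, -1.0]]
ft_force: [-1.7, -1.6, 6.0]
gripper_width: 26.0
```

Call:
arm_command --series "1 0 0 0 0 0 0; 1 0 0 0 0 0 0"

```text
time: 3.65
tcp_pos: [426.6, 312.3, 2.1]
eef_rot: [[-0.38, 0.925, 0.001], [0.925, 0.38, 0.001], [0.001, 0.001, -1.0]]
ft_force: [-0.9, -0.6, 5.9]
gripper_width: 25.8
```

Call:
arm_command --series "1 0 0 -10 0 0 0; 1 0 0 -20 0 0 0; 1 0 0 -20 0 0 0; 1 0 0 0 0 0 0"

```text
time: 4.05
tcp_pos: [427.7, 313.2, 54.5]
eef_rot: [[-0.38, 0.925, 0.004], [0.925, 0.38, 0.003], [0.002, 0.005, -1.0]]
ft_force: [0.8, -0.1, -0.1]
gripper_width: 26.2
```

Run:
```python
from h import *
im=snap("wrist","w3.png")
s=get_state();print(s['time'],s['tcp_pos'],s['ft_force'],s['gripper_width'])
[print(o) for o in blocks(im,62)]
```

```text
4.1 [427.0573375  312.68532923  53.04116531] [ 0.40436422 -1.10097082 -1.05589055] 26.36723912642313
(array([139., 408.]), (509.1, 271.6), (20.6, 20.4), -4.8)
(array([287., 375.]), (453.9, 324.8), (258.4, 74.8), -67.7)
(array([282., 306.]), (429.9, 313.9), (43.4, 35.9), 21.4)
```

View pics/w3.png

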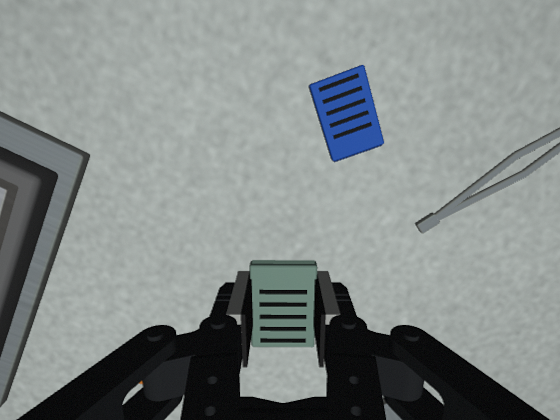

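Run:
```python
from h import *
im=dict(np.load('pics/w3.npz'));P=cloud(im)
R=np.array([[-.38,.925],[.925,.38]])
for v in(268,275,284,295,305,318,331,342,345):
    q=P[v,[258,284,310]]; print(v,[( *(R.T@(p[:2]-[427.1,312.7])).round(1),p[2].round(1)) for p in q])
z=np.median(P[270:345,255:312,2]);print(z)
print(onplane(im,[[250,264],[316,264],[253,346],[315,346]],z))
[print(o) for o in blocks(im,z)]
```

```text
268 [(np.float64(-10.2), np.float64(-16.7), np.float64(65.3)), (np.float64(0.4), np.float64(-16.9), np.float64(65.7)), (np.float64(11.0), np.float64(-16.9), np.float64(65.8))]
275 [(np.float64(-10.3), np.float64(-13.4), np.float64(65.2)), (np.float64(0.4), np.float64(-13.7), np.float64(65.6)), (np.float64(11.1), np.float64(-13.5), np.float64(65.3))]
284 [(np.float64(-10.3), np.float64(-9.6), np.float64(65.8)), (np.float64(0.4), np.float64(-8.9), np.float64(64.4)), (np.float64(11.2), np.float64(-9.6), np.float64(65.7))]
295 [(np.float64(-10.5), np.float64(-3.8), np.float64(64.6)), (np.float64(0.4), np.float64(-4.7), np.float64(66.3)), (np.float64(11.3), np.float64(-4.6), np.float64(66.0))]
305 [(np.float64(-10.6), np.float64(0.7), np.float64(65.2)), (np.float64(0.5), np.float64(0.9), np.float64(64.8)), (np.float64(11.6), np.float64(1.2), np.float64(64.4))]
318 [(np.float64(-10.7), np.float64(6.7), np.float64(65.8)), (np.float64(0.5), np.float64(6.0), np.float64(66.8)), (np.float64(11.6), np.float64(6.7), np.float64(65.8))]
331 [(np.float64(-10.9), np.float64(13.4), np.float64(65.5)), (np.float64(0.5), np.float64(13.4), np.float64(65.5)), (np.float64(11.8), np.float64(13.2), np.float64(65.8))]
342 [(np.float64(-11.0), np.float64(19.0), np.float64(65.6)), (np.float64(0.5), np.float64(19.0), np.float64(65.6)), (np.float64(12.0), np.float64(19.3), np.float64(65.2))]
345 [(np.float64(-11.0), np.float64(20.4), np.float64(65.9)), (np.float64(0.5), np.float64(20.2), np.float64(66.1)), (np.float64(11.9), np.float64(20.4), np.float64(65.9))]
65.47754889902836
[[415.04462773 293.22797015  65.4775489 ]
 [404.82874282 318.08845911  65.4775489 ]
 [451.76701291 308.53088465  65.4775489 ]
 [441.34993081 333.90775756  65.4775489 ]]
(array([139., 408.]), (505.0, 271.8), (20.0, 19.9), -4.8)
(array([287., 375.]), (451.3, 323.7), (251.7, 72.8), -67.7)
(array([282., 306.]), (427.9, 313.1), (42.3, 35.0), 21.4)
```

Call:
arm_command --series "1 0 0 -40 0 0 0; 1 -19 -6 -20 0 0 0; 1 -38 -10 0 0 0 0; 1 -40 -11 0 0 0 0; 1 -40 -11 0 0 0 0"

```text
time: 4.6
tcp_pos: [442.8, 169.3, 110.9]
eef_rot: [[-0.381, 0.925, -0.0], [0.925, 0.381, -0.0], [0.0, -0.0, -1.0]]
ft_force: [0.7, 0.5, -1.1]
gripper_width: 26.3
```

Call:
arm_command --series "1 -40 -11 0 0 0 0; 1 -40 -11 0 0 0 0; 1 -40 -11 0 0 0 0; 1 -20.3 -5.3 0 0 0 0; 1 0 0 0 0 0 0.12"

```text
time: 5.1
tcp_pos: [460.9, 22.8, 110.9]
eef_rot: [[-0.262, 0.965, -0.001], [0.965, 0.262, -0.001], [-0.001, -0.001, -1.0]]
ft_force: [0.2, 1.0, -0.1]
gripper_width: 26.0
```

Call:
arm_command --series "1 0 0 0 0 0 0.12; 1 0 0 0 0 0 0.12; 1 0 0 0 0 0 0.114; 1 0 0 0 0 0 0; 1 0 0 0 0 0 0"

```text
time: 5.6
tcp_pos: [460.8, 26.5, 111.0]
eef_rot: [[0.08, 0.997, -0.001], [0.997, -0.08, -0.0], [-0.0, -0.001, -1.0]]
ft_force: [0.2, 0.2, -0.4]
gripper_width: 26.0
```

Run:
```python
from h import *
im=snap("wrist","w4.png")
s=get_state();print(s['time'],s['tcp_pos'],s['eef_rot'].round(3),s['joints'].round(2),s['gripper_width'])
print(np.degrees(np.arctan2(s['eef_rot'][1,0],s['eef_rot'][0,0])))
[print(o) for o in blocks(im,54)]
```

```text
5.65 [460.9190905   26.47161759 111.03081039] [[ 0.08   0.997 -0.   ]
 [ 0.997 -0.08  -0.   ]
 [-0.    -0.    -1.   ]] [-0.52  0.08  0.38  2.04 -0.03  1.03  1.37] 26.047266570209473
85.38350475739769
(array([504., 406.]), (598.5, 174.3), (52.7, 23.7), 64.4)
(array([ 70., 398.]), (567.4, -132.6), (65.5, 24.7), -57.4)
(array([255., 389.]), (555.9, 8.6), (126.3, 79.4), 85.5)
(array([445., 354.]), (549.4, 126.4), (71.6, 41.1), -0.7)
(array([362., 356.]), (552.3, 70.6), (89.1, 58.5), -15.9)
(array([281., 306.]), (504.8, 22.0), (68.0, 50.2), -5.8)
(array([467., 246.]), (470.9, 137.2), (40.7, 29.2), -4.8)
(array([373., 245.]), (466.0, 80.5), (40.0, 27.8), -4.8)
```

View pics/w4.png

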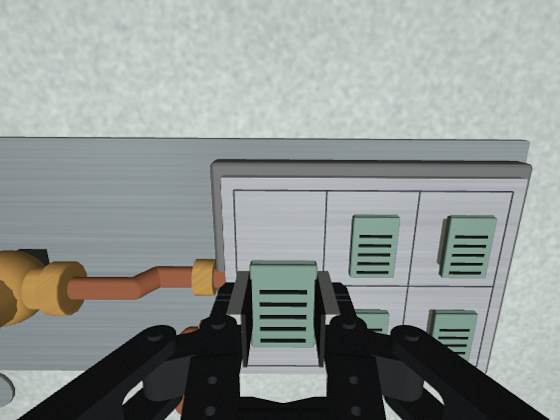

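Run:
```python
from h import *
im=dict(np.load('pics/w4.npz'))
c=im['pixels'][180:300,215:415,::-1]; cv2.imwrite('pics/z2.png',cv2.resize(c,None,fx=4,fy=4,interpolation=cv2.INTER_CUBIC))
```

```text
(no output)
```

View pics/z2.png

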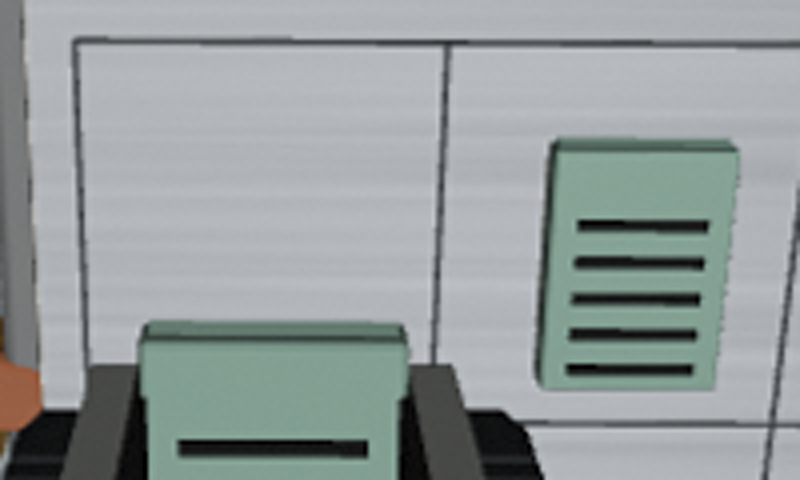

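Run:
```python
from h import *
im=dict(np.load('pics/w4.npz'))
p=onplane(im,[[233.4,189.9],[326.4,190.6],[236.9,269.6],[323.1,269.6],[347.1,285.1],[408.4,285.6],[419.5,191]],40)[:,:2]
print(p.round(1))
# unit vectors
ey=(p[6]-p[0]);print(np.linalg.norm(ey),np.degrees(np.arctan2(*ey[::-1])))
ey/=np.linalg.norm(ey)
ex=p[3]-p[1]; ex/=np.linalg.norm(ex); print('ex ang',np.degrees(np.arctan2(ex[1],ex[0])))
a=np.arctan2(-ey[0],ey[1]);print(np.degrees(a)); ex=np.array([np.cos(a),np.sin(a)])
print('row pitch',(p[4]-p[0])@ex,(p[5]-p[0])@ex)
near=p[0]+ey*29+ex*33; print('near',near,'far',near+66*ex)
for b in((466.0,80.5),(470.9,137.2)): d=np.array(b)-p[0]; print(d@ex,d@ey)
```

```text
[[427.3  -2.5]
 [432.4  54.9]
 [481.4  -6.8]
 [486.   50.5]
 [498.8  66.1]
 [502.5 107.4]
 [437.2 112.4]]
115.2613204713015 85.09166810733883
ex ang -4.736549100220082
-4.90833189266117
row pitch 65.3451815301603 65.45941144053764
near [462.6994694   23.60926095] far [528.45743846  17.96218151]
31.420752512286565 85.96451236566134
31.45142893621486 142.8758386457351
```

Call:
arm_command --series "1 -2 0.5 25 0 0 0; 1 0 0 25 0 0 0; 1 0 0 10 0 0 0; 1 0 0 0 0 0 0; 1 0 0 0 0 0 0"

```text
time: 6.15
tcp_pos: [461.9, 24.5, 51.9]
eef_rot: [[0.083, 0.997, 0.0], [0.997, -0.083, 0.0], [0.0, 0.0, -1.0]]
ft_force: [0.5, 0.3, -0.2]
gripper_width: 26.1
```

Run:
```python
from h import *
im=snap("wrist","w5.png")
s=get_state();print(s['time'],s['tcp_pos'],s['gripper_width'])
c=im['pixels'][150:360,160:560,::-1]; cv2.imwrite('pics/z5.png',cv2.resize(c,None,fx=2,fy=2,interpolation=cv2.INTER_CUBIC))
[print(o) for o in blocks(im,54)]
```

```text
6.2 [462.14731574  24.59442733  52.23624309] 26.34247080947518
(array([140., 410.]), (521.5, -54.9), (17.7, 14.0), 75.4)
(array([427., 409.]), (534.7, 90.9), (18.5, 16.1), 27.6)
(array([502., 393.]), (527.3, 126.8), (48.2, 29.8), 83.0)
(array([ 87., 389.]), (508.5, -78.6), (70.5, 17.5), -58.1)
(array([357., 379.]), (511.0, 54.2), (70.2, 31.5), 19.9)
(array([236., 385.]), (516.9, -1.4), (87.2, 56.7), 38.9)
(array([281., 306.]), (468.9, 23.7), (48.2, 36.2), -3.5)
(array([531., 293.]), (470.5, 136.4), (40.8, 30.7), -4.7)
(array([405., 312.]), (472.3, 79.4), (54.7, 28.6), -4.9)
```

View pics/z5.png

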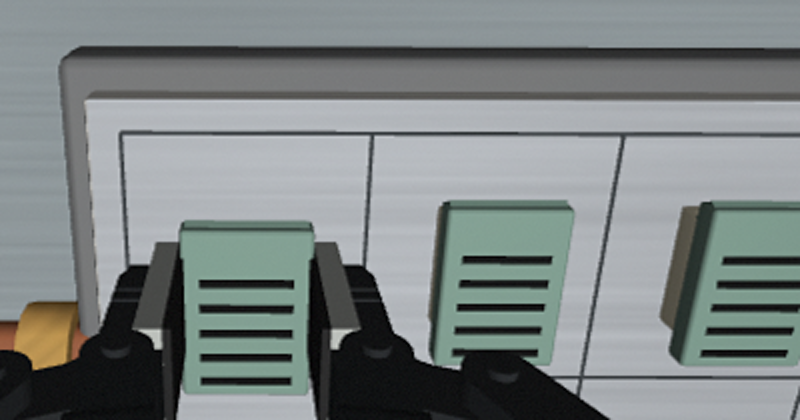

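Run:
```python
from h import *
im=dict(np.load('pics/w5.npz'))
f=lambda u,v,z: onplane(im,[160+u/2-.25,150+v/2-.25],z)[0,:2]
a=np.radians(-4.8);ex=np.array([np.cos(a),np.sin(a)]);ey=np.array([-ex[1],ex[0]])
for zh in(64,64.6):
  h=[f(246.5,284,zh),f(246.5,381,zh)]
  n=[f(507,259.5,54),f(495.5,353,54)]; m=[f(766,260.5,54)]
  print('held slots len',np.linalg.norm(h[1]-h[0]),np.linalg.norm(n[1]-n[0]))
  d=h[0]-n[0];print('held-n',d@ex,d@ey); d=n[0]-m[0];print('n-m',d@ex,d@ey)
  for q in(h,n): print(np.degrees(np.arctan2(*(q[1]-q[0])[::-1])))
  L0=f(122,133,40);L1=f(373,135,40)
  d=h[0]-(L0+L1)/2; print('held first slot vs line mid',d@ex,d@ey); d=n[0]-(L1+f(624,136.5,40))/2;print('n same',d@ex,d@ey)
```

```text
held slots len 23.77366614783264 24.03578331611459
held-n 0.5438020313700341 -57.52557450606326
n-m -0.15747987983536815 -57.21805731038166
-4.7211445487996375
-4.537135114157345
held first slot vs line mid 25.129729670361225 -0.20231235398181324
n same 24.245752726702925 -0.20482205156288447
held slots len 23.66359499294087 24.03578331611459
held-n 0.20595075986215738 -57.52600183484942
n-m -0.15747987983536815 -57.21805731038166
-4.7211445487996375
-4.537135114157345
held first slot vs line mid 24.79187839885335 -0.20273968276798093
n same 24.245752726702925 -0.20482205156288447
```

Call:
arm_command --series "1 0 -0.3 5 0 0 0; 1 0 0 3.5 0 0 0; 1 0 0 0 0 0 0; 1 0 0 0 0 0 0"

```text
time: 6.6
tcp_pos: [461.1, 24.5, 42.8]
eef_rot: [[0.084, 0.996, -0.0], [0.996, -0.084, 0.0], [0.0, -0.0, -1.0]]
ft_force: [-0.4, 0.4, -0.3]
gripper_width: 26.4
```

Call:
arm_command --series "1 0 0 1 0 0 0; 1 0 0 0 0 0 0; 1 0 0 0 0 0 0"

```text
time: 6.9
tcp_pos: [461.3, 24.5, 42.1]
eef_rot: [[0.084, 0.996, 0.0], [0.996, -0.084, 0.0], [0.0, 0.0, -1.0]]
ft_force: [-2.4, -0.6, 5.6]
gripper_width: 26.1
```

Call:
arm_command --series "0.25 0 0 0 0 0 0; 0.1 0 0 0 0 0 0; 0.1 0 0 0 0 0 0; 0.1 0 0 -10 0 0 0; 0.1 0 0 -40 0 0 0"

```text
time: 7.4
tcp_pos: [458.7, 24.1, 90.0]
eef_rot: [[0.084, 0.996, -0.006], [0.996, -0.084, -0.002], [-0.003, -0.006, -1.0]]
ft_force: [1.4, 0.3, 1.0]
gripper_width: 38.8
```

Call:
arm_command --series "0 0 0 -40 0 0 0; 0 0 0 -40 0 0 0; 0 0 0 0 0 0 0; 0 0 0 0 0 0 0"

```text
time: 7.8
tcp_pos: [461.7, 24.6, 172.9]
eef_rot: [[0.084, 0.996, 0.002], [0.996, -0.084, 0.001], [0.001, 0.002, -1.0]]
ft_force: [-0.6, -0.5, -0.3]
gripper_width: 42.6
```

Run:
```python
from h import *
im=snap("wrist","w6.png")
s=get_state();print(s['time'],s['tcp_pos'],s['eef_rot'].round(3)[:2,:2],s['gripper_width'],s['joints'].round(2))
[print(o) for o in blocks(im,54)]
```

```text
7.85 [460.92817212  24.46734504 171.71000116] [[ 0.084  0.996]
 [ 0.996 -0.084]] 42.533171420639576 [-0.53  0.    0.38  1.97 -0.    1.17  1.34]
(array([117., 411.]), (637.5, -147.3), (47.0, 28.7), 85.2)
(array([338., 314.]), (555.1, 65.3), (75.7, 14.7), 1.2)
(array([420., 290.]), (536.3, 131.9), (40.3, 28.5), -4.8)
(array([291., 372.]), (585.8, 13.2), (522.5, 158.6), 85.2)
(array([430., 214.]), (471.2, 137.5), (39.8, 28.6), -4.8)
(array([356., 214.]), (466.5, 80.6), (39.8, 27.6), -4.9)
(array([282., 214.]), (461.5, 23.5), (40.6, 27.1), -5.7)
```

View pics/w6.png

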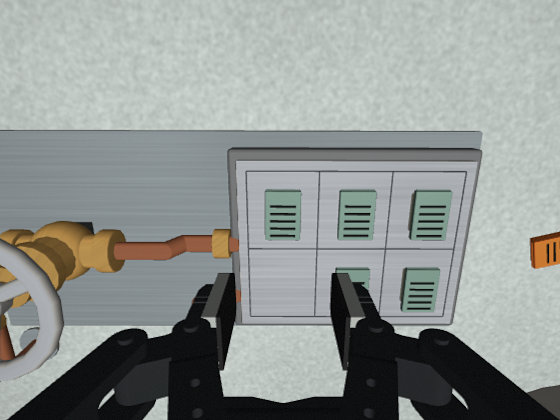

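Call:
arm_command --series "-0.2 22 4.4 0 0 0 0; -0.2 43 8.6 0 0 0 0; -0.2 43 8.6 0 0 0 0; -0.2 43 8.6 0 0 0 0; -0.2 43 8.6 0 0 0 0"

```text
time: 8.35
tcp_pos: [515.6, 215.8, 170.2]
eef_rot: [[0.084, 0.996, -0.002], [0.996, -0.084, -0.001], [-0.001, -0.002, -1.0]]
ft_force: [1.0, -0.1, 0.2]
gripper_width: 51.1
```

Call:
arm_command --series "-0.2 43 8.6 0 0 0 0; -0.2 43 8.6 0 0 0 0; -0.2 43 8.6 0 0 0 0; -0.2 21 4.2 20 0 0 -0.13; -0.2 0 0 40 0 0 -0.13"

```text
time: 8.85
tcp_pos: [558.6, 366.3, 111.5]
eef_rot: [[-0.185, 0.983, 0.002], [0.983, 0.185, 0.003], [0.003, 0.002, -1.0]]
ft_force: [0.3, -0.1, -0.6]
gripper_width: 51.4
```

Call:
arm_command --series "-0.2 0 0 40 0 0 -0.13; -0.2 0 0 14 0 0 -0.128; -0.2 0 0 0 0 0 0; -0.2 0 0 0 0 0 0"

```text
time: 9.25
tcp_pos: [558.4, 361.2, 57.4]
eef_rot: [[-0.417, 0.909, -0.001], [0.909, 0.417, -0.001], [-0.0, -0.001, -1.0]]
ft_force: [0.2, -1.4, -0.0]
gripper_width: 51.4
```

Run:
```python
from h import *
im=snap("wrist","w7.png")
s=get_state();print(s['time'],s['tcp_pos'],s['eef_rot'].round(3)[:2,:2],s['gripper_width'],s['joints'].round(2))
[print(o) for o in blocks(im,14)]
```

```text
9.3 [558.96927231 361.57410805  58.49283125] [[-0.417  0.909]
 [ 0.909  0.417]] 51.62000067166157 [-0.72  0.55  0.1   1.53 -0.06  1.06  1.4 ]
(array([281., 378.]), (622.3, 390.7), (371.5, 100.5), -65.3)
(array([349., 309.]), (573.8, 411.9), (41.0, 12.0), 40.6)
(array([215., 320.]), (615.6, 340.7), (61.2, 12.4), 11.0)
(array([283., 255.]), (558.9, 361.6), (40.4, 27.2), 24.8)
```

View pics/w7.png

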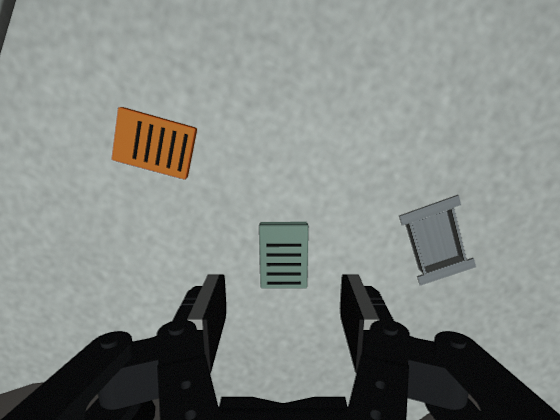

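Call:
arm_command --series "-0.2 0 0 25 0 0 0; -0.2 0 0 20 0 0 0; -0.2 0 0 8 0 0 0; -0.2 0 0 0 0 0 0; -0.2 0 0 0 0 0 0"

```text
time: 9.8
tcp_pos: [559.3, 362.0, 6.3]
eef_rot: [[-0.42, 0.908, 0.002], [0.908, 0.42, 0.001], [0.0, 0.002, -1.0]]
ft_force: [0.4, -0.1, 0.1]
gripper_width: 51.1
```

Call:
arm_command --series "-0.2 0 0 2 0 0 0; -0.2 0 0 0 0 0 0; -0.2 0 0 0 0 0 0"

```text
time: 10.1
tcp_pos: [558.7, 361.7, 3.3]
eef_rot: [[-0.421, 0.907, 0.001], [0.907, 0.421, 0.001], [0.0, 0.001, -1.0]]
ft_force: [0.1, -0.2, -0.8]
gripper_width: 51.3
```

Call:
arm_command --series "-0.2 0 0 1 0 0 0; 0.6 0 0 0 0 0 0; 1 0 0 0 0 0 0; 1 0 0 0 0 0 0; 1 0 0 0 0 0 0"

```text
time: 10.6
tcp_pos: [558.7, 361.6, 2.1]
eef_rot: [[-0.421, 0.907, 0.0], [0.907, 0.421, 0.0], [0.0, 0.0, -1.0]]
ft_force: [-0.5, -0.3, 2.9]
gripper_width: 26.4
```

Call:
arm_command --series "1 0 0 0 0 0 0; 1 0 0 -15 0 0 0; 1 0 0 -35 0 0 0; 1 0 0 0 0 0 0; 1 0 0 0 0 0 0"

```text
time: 11.1
tcp_pos: [559.1, 361.9, 53.5]
eef_rot: [[-0.421, 0.907, 0.002], [0.907, 0.421, 0.002], [0.001, 0.002, -1.0]]
ft_force: [0.2, 0.1, -0.7]
gripper_width: 26.3
```

Run:
```python
from h import *
im=snap("wrist","w8.png")
s=get_state();print(s['time'],s['tcp_pos'],s['eef_rot'].round(3)[:2,:2],s['gripper_width'],s['ft_force'])
P=cloud(im);R=s['eef_rot']
for v in(268,284,305,331,342):
    q=P[v,[258,284,310]]; print(v,[((p-s['tcp_pos'])@R).round(1).tolist() for p in q])
```

```text
11.15 [558.42693159 361.54090024  52.20128576] [[-0.421  0.907]
 [ 0.907  0.421]] 25.902263677123283 [-0.4106164   0.08100322  0.08302718]
268 [[-10.3, -16.4, -11.5], [0.4, -16.5, -11.8], [11.0, -16.9, -12.6]]
284 [[-10.4, -9.7, -12.7], [0.4, -9.1, -11.7], [11.2, -9.7, -12.8]]
305 [[-10.6, 0.5, -12.3], [0.4, 0.9, -11.7], [11.5, 1.3, -11.0]]
331 [[-10.9, 13.3, -12.5], [0.4, 13.0, -12.8], [11.9, 14.2, -11.1]]
342 [[-11.0, 19.1, -12.2], [0.5, 20.0, -11.1], [11.9, 19.2, -12.1]]
```

View pics/w8.png

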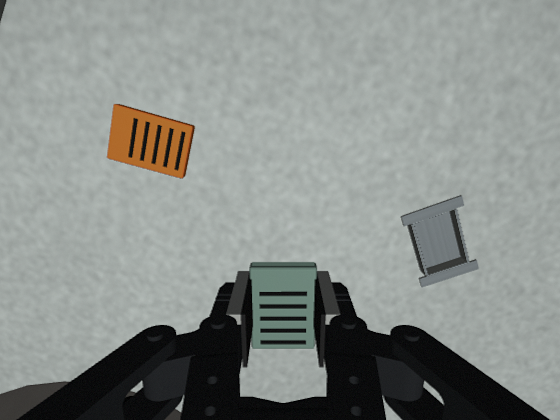

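Call:
arm_command --series "1 0 0 -40 0 0 0; 1 -18 -11 -20 0 0 0; 1 -37 -21.7 0 0 0 0; 1 -37 -21.7 0 0 0 0; 1 -37 -21.7 0 0 0 0"

```text
time: 11.65
tcp_pos: [542.8, 210.7, 111.0]
eef_rot: [[-0.421, 0.907, -0.001], [0.907, 0.421, -0.001], [-0.0, -0.002, -1.0]]
ft_force: [1.2, -0.6, -0.3]
gripper_width: 26.3
```

Call:
arm_command --series "1 -37 -21.7 0 0 0 0; 1 -37 -21.7 0 0 0 0; 1 -37 -21.7 0 0 0 0; 1 -37 -21.7 0 0 0 0; 1 -20.2 -10.4 0 0 0 0.12"

```text
time: 12.15
tcp_pos: [525.0, 14.8, 111.1]
eef_rot: [[-0.305, 0.952, -0.002], [0.952, 0.305, -0.001], [-0.0, -0.002, -1.0]]
ft_force: [0.5, 0.5, 0.4]
gripper_width: 26.6
```

Call:
arm_command --series "1 0 0 0 0 0 0.14; 1 0 0 0 0 0 0.14; 1 0 0 0 0 0 0.119; 1 0 0 0 0 0 0; 1 0 0 0 0 0 0"

```text
time: 12.65
tcp_pos: [525.9, 19.0, 111.3]
eef_rot: [[0.081, 0.997, -0.001], [0.997, -0.081, -0.0], [-0.0, -0.001, -1.0]]
ft_force: [0.2, 0.3, -0.5]
gripper_width: 26.3
```

Run:
```python
from h import *
s=get_state();print(s['time'],s['tcp_pos'],s['eef_rot'].round(4)[:2,:2],s['gripper_width'],s['joints'].round(2))
print(np.degrees(np.arctan2(s['eef_rot'][1,0],s['eef_rot'][0,0])))
```

```text
12.65 [525.89904207  19.01581806 111.27611738] [[ 0.0809  0.9967]
 [ 0.9967 -0.0809]] 26.33285747844152 [-0.4   0.22  0.31  1.88 -0.08  1.05  1.43]
85.3583053592556
```

Call:
arm_command --series "1 0 0.3 25 0 0 0.004; 1 0 0 25 0 0 0; 1 0 0 8 0 0 0; 1 0 0 0 0 0 0; 1 0 0 0 0 0 0"

```text
time: 13.15
tcp_pos: [527.1, 19.0, 54.6]
eef_rot: [[0.088, 0.996, 0.001], [0.996, -0.088, 0.0], [0.0, 0.001, -1.0]]
ft_force: [-0.2, 0.3, 0.5]
gripper_width: 26.0
```

Run:
```python
from h import *
im=snap("wrist","w9.png")
s=get_state();print(s['time'],s['tcp_pos'],s['gripper_width'],np.degrees(np.arctan2(s['eef_rot'][1,0],s['eef_rot'][0,0])))
c=im['pixels'][100:350,160:560,::-1]; cv2.imwrite('pics/z9.png',cv2.resize(c,None,fx=2,fy=2,interpolation=cv2.INTER_CUBIC))
```

```text
13.2 [527.40755179  19.01936497  54.91882578] 26.17036856017733 84.9539476950683
```

View pics/z9.png

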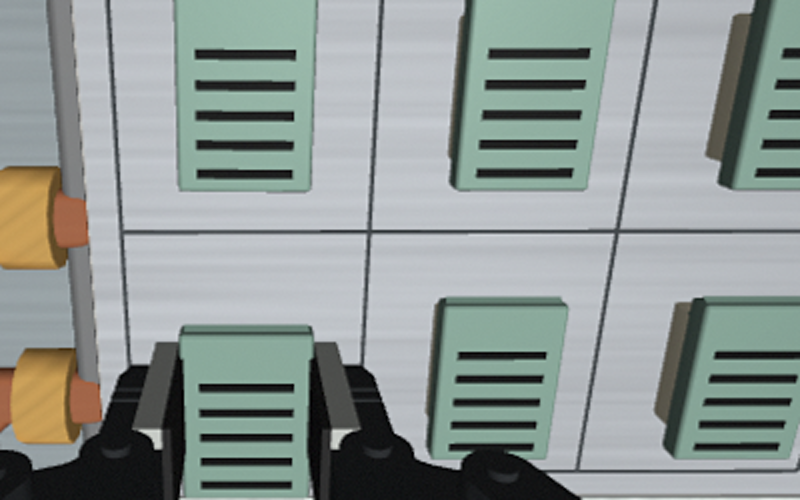

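Run:
```python
from h import *
im=dict(np.load('pics/w9.npz'))
f=lambda u,v,z: onplane(im,[160+u/2-.25,100+v/2-.25],z)[0,:2]
a=np.radians(-4.85);ex=np.array([np.cos(a),np.sin(a)]);ey=np.array([-ex[1],ex[0]])
for zh in(66.6,67.2):
  h=[f(246.5,387,zh),f(246.5,485,zh)]
  n=[f(502.5,355.5,54),f(491,447,54)]; m=[f(757,355.5,54)]; g=[f(246,54,54),f(244.5,174,54)]
  print('len',np.linalg.norm(h[1]-h[0]),np.linalg.norm(n[1]-n[0]))
  for k,d in dict(hn=h[0]-n[0],nm=n[0]-m[0],hg=h[0]-g[0]).items():print(k,d@ex,d@ey)
  for q in(h,n,g): print(np.degrees(np.arctan2(*(q[1]-q[0])[::-1])))
  d=n[0]-f(539,54,54); print('n vs set above',d@ex,d@ey)
```

```text
len 24.114182695047607 23.850408811164304
hn 0.6636112992230352 -57.490988282741036
nm -0.13833272203332772 -57.12270611586277
hg 66.33210675388491 -0.07047131103234239
-4.995297003535568
-5.069431533008527
-5.747975814254984
n vs set above 65.51274806100405 0.022005129426687784
len 24.00254554498754 23.850408811164304
hn 0.3223181229015987 -57.49013393330887
nm -0.13833272203332772 -57.12270611586277
hg 65.99081357756349 -0.06961696160017342
-4.99529700353557
-5.069431533008527
-5.747975814254984
n vs set above 65.51274806100405 0.022005129426687784
```

Call:
arm_command --series "1 0 -0.5 6 0 0 0; 1 0 0 4.5 0 0 0; 1 0 0 1 0 0 0; 1 0 0 0 0 0 0; 1 0 0 0 0 0 0"

```text
time: 13.7
tcp_pos: [526.2, 19.0, 42.4]
eef_rot: [[0.089, 0.996, 0.0], [0.996, -0.089, 0.0], [0.0, 0.0, -1.0]]
ft_force: [0.6, -0.1, -0.6]
gripper_width: 26.0
```

Call:
arm_command --series "1 0 0 0.7 0 0 0; 1 0 0 0 0 0 0; 1 0 0 0 0 0 0"

```text
time: 14.0
tcp_pos: [526.3, 19.0, 42.0]
eef_rot: [[0.089, 0.996, 0.0], [0.996, -0.089, 0.0], [0.0, 0.0, -1.0]]
ft_force: [-2.3, 0.0, 5.6]
gripper_width: 25.7
```

Call:
arm_command --series "0.25 0 0 0 0 0 0; 0.1 0 0 0 0 0 0; 0.1 0 0 0 0 0 0; 0.1 0 0 -10 0 0 0; 0.1 0 0 -40 0 0 0"

```text
time: 14.5
tcp_pos: [523.5, 18.8, 89.4]
eef_rot: [[0.088, 0.996, -0.007], [0.996, -0.088, -0.002], [-0.002, -0.006, -1.0]]
ft_force: [0.5, 0.4, -1.0]
gripper_width: 38.4
```

Call:
arm_command --series "0 0 0 -45 0 0 0; 0 0 -20 -45 0 0 0; 0 -20 -40 -45 0 0 0; 0 -40 -20 -10 0 0 0; 0 -40 -10 0 0 0 0"

```text
time: 15.0
tcp_pos: [436.0, -69.8, 229.9]
eef_rot: [[0.087, 0.996, 0.005], [0.996, -0.087, 0.001], [0.002, 0.004, -1.0]]
ft_force: [0.6, -0.8, -0.1]
gripper_width: 42.7
```

Call:
arm_command --series "0 -40 0 0 0 0 0; 0 0 0 0 0 0 0; 0 0 0 0 0 0 0"

```text
time: 15.3
tcp_pos: [432.8, -109.5, 227.7]
eef_rot: [[0.091, 0.996, 0.001], [0.996, -0.091, 0.001], [0.001, 0.001, -1.0]]
ft_force: [0.4, 0.3, 0.1]
gripper_width: 42.6
```

Run:
```python
from h import *
im=snap("wrist","w10.png")
s=get_state();print(s['time'],s['tcp_pos'],s['eef_rot'].round(3)[:2,:2],s['gripper_width'],s['joints'].round(2))
[print(o) for o in blocks(im,54)]
```

```text
15.35 [ 433.00414188 -108.46106486  227.43861052] [[ 0.089  0.996]
 [ 0.996 -0.089]] 43.02292003407071 [-0.31 -0.09  0.44  1.93  0.04  1.29  1.59]
(array([109., 410.]), (664.4, -332.5), (38.6, 23.8), -61.6)
(array([ 67., 391.]), (639.1, -367.0), (153.6, 49.3), -55.6)
(array([327., 378.]), (623.0, -62.3), (498.6, 155.8), 84.8)
(array([228., 309.]), (541.9, -176.6), (71.7, 14.4), -8.3)
(array([338., 312.]), (559.8, -63.3), (90.2, 16.8), 7.0)
(array([476., 277.]), (531.3, 73.4), (39.8, 29.2), -5.1)
(array([418., 277.]), (526.7, 16.5), (40.9, 28.3), -5.1)
(array([533., 276.]), (535.9, 130.4), (41.0, 30.5), -4.9)
(array([487., 214.]), (466.0, 79.0), (39.3, 29.2), -5.1)
(array([426., 214.]), (461.4, 21.8), (40.2, 28.7), -5.2)
(array([546., 215.]), (470.7, 136.1), (40.2, 30.2), -5.2)
```

View pics/w10.png

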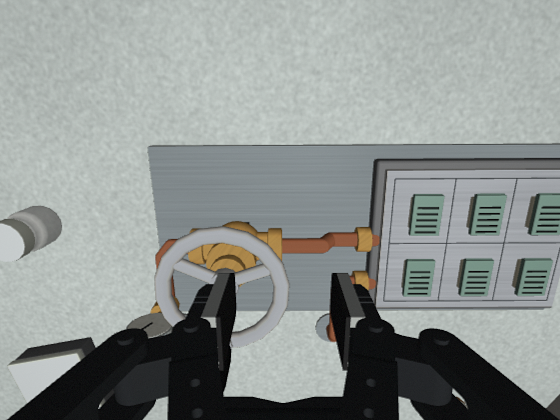

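Call:
arm_command --series "-0.5 -28 0 0 0 0 0; -0.5 -28 0 0 0 0 0; -0.5 0 0 0 0 0 0; -0.5 0 0 0 0 0 0"

```text
time: 15.75
tcp_pos: [428.2, -163.9, 227.0]
eef_rot: [[0.088, 0.996, -0.0], [0.996, -0.088, 0.0], [0.0, -0.0, -1.0]]
ft_force: [-0.2, 1.1, -0.2]
gripper_width: 64.3
```

Run:
```python
from h import *
im=snap("wrist","w11.png");snap("scene","s11.png");snap("top","t11.png")
s=get_state();print(s['time'],s['tcp_pos'],s['eef_rot'].round(3)[:2,:2],s['gripper_width'],s['joints'].round(2))
```

```text
15.9 [ 428.28962546 -163.33282101  226.98867856] [[ 0.086  0.996]
 [ 0.996 -0.086]] 63.86670983259145 [-0.26 -0.07  0.51  1.91  0.03  1.29  1.72]
```

View pics/w11.png

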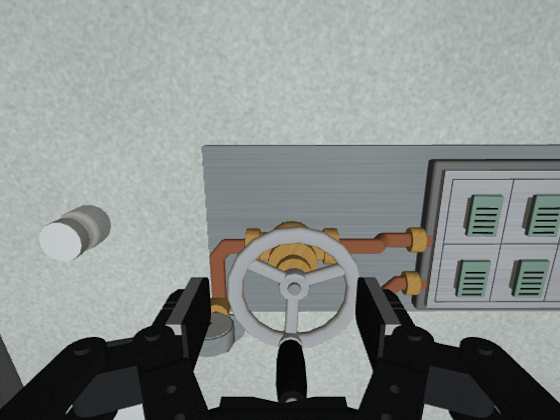

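View pics/s11.png

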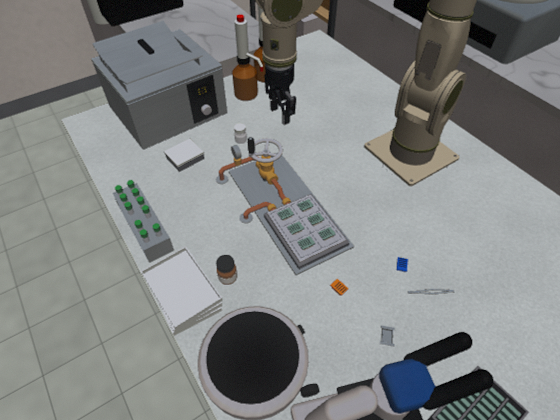

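Run:
```python
from h import *
im=dict(np.load('pics/w11.npz'))
px=im['pixels'].astype(int)
hsv=cv2.cvtColor(im['pixels'],cv2.COLOR_RGB2HSV)
P=cloud(im)
m=((P[...,2]>125)&(P[...,2]<150)&(hsv[...,1]<40)&(hsv[...,2]>110)).astype(np.uint8); m[:, :215]=0;m[:,375:]=0
cv2.imwrite('pics/m.png',np.hstack([m*255,((P[...,2]>143)&(P[...,2]<200)).astype(np.uint8)*255])[:, :])
cs,_=cv2.findContours(m,cv2.RETR_EXTERNAL,cv2.CHAIN_APPROX_NONE);c=max(cs,key=cv2.contourArea)
# circle fit of outer contour on z=134.. 
for z in(134,137):
  w=onplane(im,c[:,0],z)[:,:2]
  sel=c[:,0,1]<325; w=w[sel]
  A=np.c_[2*w,np.ones(len(w))]; r=np.linalg.lstsq(A,(w**2).sum(1),rcond=None)[0]
  print(z,r[:2],np.sqrt(r[2]+r[:2]@r[:2]))
print('hub',onplane(im,[294,287.5],130))
d=(hsv[...,2]<70)&(P[...,2]>150)&(P[...,2]<205)
d[:, :240]=0; d[:,340:]=0
v,u=np.nonzero(d);print(len(v),v.min(),v.max(),u.min(),u.max())
for vv in(345,355,365,375,385,395,405): print(vv,[P[vv,x].round(0).tolist() for x in(283,291,298)])
print('handle base',onplane(im,[291,340],143))
```

```text
134 [ 479.47512056 -161.42048951] 49.39839112756195
137 [ 477.80401374 -161.37226009] 48.767001865415324
hub [[ 479.48392927 -160.69029843  130.        ]]
1490 345 402 276 306
345 [[516.0, -172.0, 149.0], [515.0, -166.0, 152.0], [518.0, -161.0, 147.0]]
355 [[516.0, -172.0, 160.0], [515.0, -167.0, 162.0], [516.0, -162.0, 161.0]]
365 [[515.0, -172.0, 172.0], [514.0, -167.0, 173.0], [515.0, -162.0, 172.0]]
375 [[516.0, -172.0, 180.0], [514.0, -167.0, 183.0], [517.0, -162.0, 180.0]]
385 [[516.0, -172.0, 188.0], [516.0, -167.0, 189.0], [517.0, -163.0, 188.0]]
395 [[519.0, -173.0, 194.0], [519.0, -168.0, 194.0], [519.0, -163.0, 195.0]]
405 [[417.0, -164.0, 302.0], [417.0, -162.0, 302.0], [417.0, -160.0, 302.0]]
handle base [[ 516.60823064 -166.2556292   143.        ]]
```

Run:
```python
from h import *
for n,(y0,y1,x0,x1) in dict(t11=(185,255,320,390),s11=(120,190,230,300)).items():
    im=dict(np.load(f'pics/{n}.npz'))
    c=im['pixels'][y0:y1,x0:x1,::-1]; cv2.imwrite(f'pics/z{n}.png',cv2.resize(c,None,fx=6,fy=6,interpolation=cv2.INTER_CUBIC))
a=cv2.imread('pics/zt11.png');b=cv2.imread('pics/zs11.png')
cv2.imwrite('pics/zz.png',np.hstack([a[:,:400],b[:,:400]]))
```

```text
(no output)
```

View pics/zz.png

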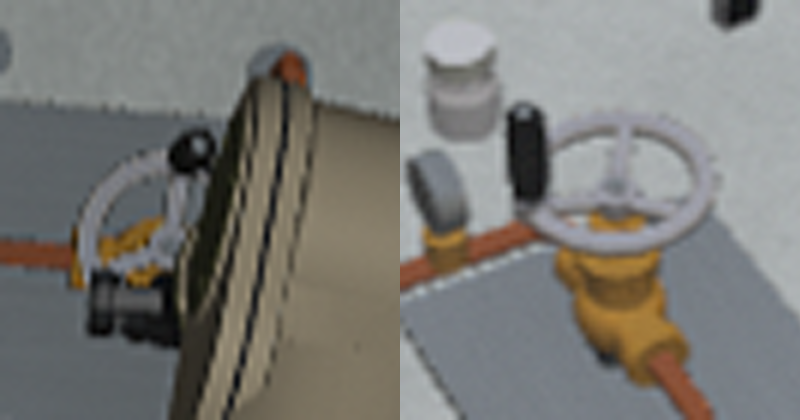

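Call:
arm_command --series "-0.5 2 32 0 0 0 0; -0.5 2 32 0 0 0 0; -0.5 0 32 0 0 0 0; -0.5 0 0 0 0 0 0; -0.5 0 0 0 0 0 0"

```text
time: 16.4
tcp_pos: [524.1, -168.4, 226.3]
eef_rot: [[0.087, 0.996, -0.002], [0.996, -0.087, -0.0], [-0.0, -0.002, -1.0]]
ft_force: [-0.9, -0.5, -0.5]
gripper_width: 64.0
```

Run:
```python
from h import *
im=snap("wrist","w12.png")
s=get_state();print(s['time'],s['tcp_pos'],s['eef_rot'].round(3)[:2,:2],s['gripper_width'],s['joints'].round(2))
hsv=cv2.cvtColor(im['pixels'],cv2.COLOR_RGB2HSV)
P=cloud(im);m=(P[...,2]>190)&(P[...,2]<200)
m[:, :235]=0;m[:,330:]=0
v,u=np.nonzero(m);print(len(v),u.min(),u.max(),v.min(),v.max(),P[m].min(0),P[m].max(0),P[m].mean(0))
```

```text
16.45 [ 523.5796244  -168.70915933  226.6551692 ] [[ 0.088  0.996]
 [ 0.996 -0.088]] 63.698165923325185 [-0.25  0.18  0.54  1.69 -0.09  1.3   1.79]
840 269 302 244 276 [ 515.00692366 -176.82463692  190.09939484] [ 532.98097211 -158.6929094   196.81704649] [ 523.1469513  -167.7569402   193.88160766]
```

View pics/w12.png

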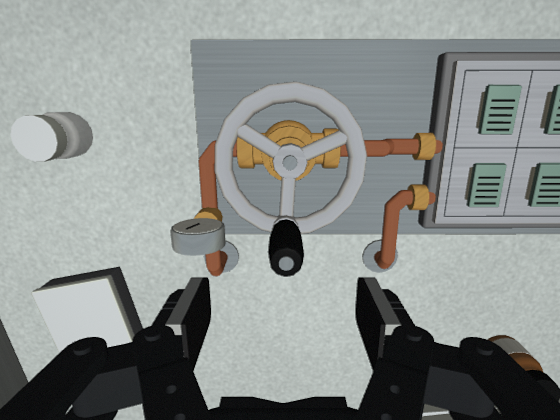

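Run:
```python
from h import *
im=dict(np.load('pics/w12.npz'))
hsv=cv2.cvtColor(im['pixels'],cv2.COLOR_RGB2HSV)
P=cloud(im)
m=((P[...,2]>122)&(P[...,2]<152)&(hsv[...,1]<40)&(hsv[...,2]>100)).astype(np.uint8); m[:, :205]=0;m[:,380:]=0
cs,_=cv2.findContours(m,cv2.RETR_EXTERNAL,cv2.CHAIN_APPROX_NONE);c=max(cs,key=cv2.contourArea)
print(cv2.boundingRect(c))
for z in(134,136):
  w=onplane(im,c[:,0],z)[:,:2]; w=w[(c[:,0,1]<210)]
  A=np.c_[2*w,np.ones(len(w))]; r=np.linalg.lstsq(A,(w**2).sum(1),rcond=None)[0]
  print(z,r[:2],np.sqrt(r[2]+r[:2]@r[:2]))
```

```text
(215, 82, 152, 152)
134 [ 480.00637028 -160.94615212] 50.156159519585714
136 [ 479.70565647 -160.95666391] 49.72775837727054
```

Call:
arm_command --series "-0.5 0.8 0.3 25 0 0 0; -0.5 0 0 25 0 0 0; -0.5 0 0 20 0 0 0; -0.5 0 0 5 0 0 0; -0.5 0 0 0 0 0 0"

```text
time: 16.95
tcp_pos: [523.6, -168.3, 152.1]
eef_rot: [[0.089, 0.996, -0.001], [0.996, -0.089, 0.001], [0.001, -0.001, -1.0]]
ft_force: [-0.5, -0.6, 0.4]
gripper_width: 64.0
```

Call:
arm_command --series "0.2 0 0 0 0 0 0; 1 0 0 0 0 0 0; 1 0 0 0 0 0 0; 1 0 0 0 0 0 0; 1 0 0 0 0 0 0"

```text
time: 17.45
tcp_pos: [524.8, -168.5, 153.1]
eef_rot: [[0.089, 0.996, 0.001], [0.996, -0.089, 0.0], [0.0, 0.001, -1.0]]
ft_force: [-2.2, 1.3, 7.2]
gripper_width: 19.0
```

Call:
arm_command --series "1 0 0 0 0 0 0; 1 0 0 0 0 0 0"

```text
time: 17.65
tcp_pos: [524.8, -168.4, 153.1]
eef_rot: [[0.089, 0.996, 0.001], [0.996, -0.089, 0.0], [0.0, 0.001, -1.0]]
ft_force: [-1.8, 1.1, 6.2]
gripper_width: 19.1
```

Run:
```python
from h import *
s=get_state();print(s['time'],s['tcp_pos'],s['gripper_width'],s['ft_force'],s['moment'],np.degrees(np.arctan2(s['eef_rot'][1,0],s['eef_rot'][0,0])))
```

```text
17.65 [ 524.7945661  -168.43626871  153.09998712] 19.101414885426315 [-1.77952509  1.06865286  6.1908898 ] [ 0.31389852  0.28405493 -0.0130518 ] 84.92206008783451
```

```bash
cat > circ.py <<'E'
import numpy as np
def table(p0,step,n,r=45,per=5):
    pos=lambda p:np.round([r*np.sin(np.radians(p)),r*np.cos(np.radians(p))],1)
    rows=[]
    for i in range(n):
        d=pos(p0+step*(i+1))-pos(p0+step*i); rows.append(f"1 {d[0]:.1f} {d[1]:.1f} 0 0 0 0")
    for i in range(0,n,per): print(p0+step*i,'->',p0+step*min(i+per,n),'|','; '.join(rows[i:i+per]))
E
python3 -c "
from circ import *
table(-4,-12,10)"
```

```text
-4 -> -64 | 1 -9.3 -1.6 0 0 0 0; 1 -8.7 -3.6 0 0 0 0; 1 -7.8 -5.2 0 0 0 0; 1 -6.6 -6.8 0 0 0 0; 1 -4.9 -8.0 0 0 0 0
-64 -> -124 | 1 -3.3 -8.8 0 0 0 0; 1 -1.3 -9.3 0 0 0 0; 1 0.7 -9.4 0 0 0 0; 1 2.6 -9.1 0 0 0 0; 1 4.4 -8.3 0 0 0 0
```

Call:
arm_command --series "1 -9.3 -1.6 0 0 0 0; 1 -8.7 -3.6 0 0 0 0; 1 -7.8 -5.2 0 0 0 0; 1 -6.6 -6.8 0 0 0 0; 1 -4.9 -8.0 0 0 0 0"

```text
time: 18.15
tcp_pos: [496.9, -202.0, 153.1]
eef_rot: [[0.087, 0.996, 0.002], [0.996, -0.087, 0.002], [0.002, 0.002, -1.0]]
ft_force: [1.8, 9.1, 6.8]
gripper_width: 19.3
```

Call:
arm_command --series "1 -3.3 -8.8 0 0 0 0; 1 -1.3 -9.3 0 0 0 0; 1 0.7 -9.4 0 0 0 0; 1 2.6 -9.1 0 0 0 0; 1 4.4 -8.3 0 0 0 0"

```text
time: 18.65
tcp_pos: [453.1, -195.7, 153.2]
eef_rot: [[0.088, 0.996, 0.004], [0.996, -0.088, 0.0], [0.001, 0.004, -1.0]]
ft_force: [7.8, 3.9, -0.2]
gripper_width: 19.7
```

```bash
cat > st.py <<'E'
from h import *
s=get_state();d=s['tcp_pos'][:2]-np.array([479.8,-161.0]);ph=np.arctan2(d[1],d[0])
er=np.array([np.cos(ph),np.sin(ph)]);et=np.array([-er[1],er[0]]);F=s['ft_force'][:2]
print('t',s['time'],s['tcp_pos'].round(1),'psi %.1f r %.1f Ft(ccw) %.1f Fr %.1f Fz %.1f'%(np.degrees(ph)+5.1,np.linalg.norm(d),F@et,F@er,s['ft_force'][2]),'w %.1f'%s['gripper_width'],'head %.2f'%np.degrees(np.arctan2(s['eef_rot'][1,0],s['eef_rot'][0,0])))
E
python3 st.py;python3 -c "
from circ import *
table(-124,-5,48,per=3)"
```

```text
t 18.65 [ 453.1 -195.7  153.2] psi -122.5 r 43.8 Ft(ccw) 3.8 Fr -7.8 Fz -0.2 w 19.7 head 84.96
-124 -> -139 | 1 2.3 -3.1 0 0 0 0; 1 2.6 -3.0 0 0 0 0; 1 2.9 -2.7 0 0 0 0
-139 -> -154 | 1 3.0 -2.4 0 0 0 0; 1 3.3 -2.2 0 0 0 0; 1 3.5 -1.8 0 0 0 0
-154 -> -169 | 1 3.6 -1.6 0 0 0 0; 1 3.7 -1.3 0 0 0 0; 1 3.8 -0.9 0 0 0 0
-169 -> -184 | 1 3.9 -0.6 0 0 0 0; 1 3.9 -0.2 0 0 0 0; 1 3.9 0.1 0 0 0 0
-184 -> -199 | 1 3.9 0.5 0 0 0 0; 1 3.9 0.7 0 0 0 0; 1 3.8 1.2 0 0 0 0
-199 -> -214 | 1 3.6 1.4 0 0 0 0; 1 3.5 1.7 0 0 0 0; 1 3.4 2.1 0 0 0 0
-214 -> -229 | 1 3.1 2.3 0 0 0 0; 1 3.0 2.6 0 0 0 0; 1 2.7 2.9 0 0 0 0
-229 -> -244 | 1 2.4 3.0 0 0 0 0; 1 2.2 3.3 0 0 0 0; 1 1.8 3.5 0 0 0 0
-244 -> -259 | 1 1.6 3.6 0 0 0 0; 1 1.3 3.7 0 0 0 0; 1 0.9 3.8 0 0 0 0
-259 -> -274 | 1 0.6 3.9 0 0 0 0; 1 0.2 3.9 0 0 0 0; 1 -0.1 3.9 0 0 0 0
-274 -> -289 | 1 -0.5 3.9 0 0 0 0; 1 -0.7 3.9 0 0 0 0; 1 -1.2 3.8 0 0 0 0
-289 -> -304 | 1 -1.4 3.6 0 0 0 0; 1 -1.7 3.5 0 0 0 0; 1 -2.1 3.4 0 0 0 0
-304 -> -319 | 1 -2.3 3.1 0 0 0 0; 1 -2.6 3.0 0 0 0 0; 1 -2.9 2.7 0 0 0 0
-319 -> -334 | 1 -3.0 2.4 0 0 0 0; 1 -3.3 2.2 0 0 0 0; 1 -3.5 1.8 0 0 0 0
-334 -> -349 | 1 -3.6 1.6 0 0 0 0; 1 -3.7 1.3 0 0 0 0; 1 -3.8 0.9 0 0 0 0
-349 -> -364 | 1 -3.9 0.6 0 0 0 0; 1 -3.9 0.2 0 0 0 0; 1 -3.9 -0.1 0 0 0 0
```

Call:
arm_command --series "1 2.3 -3.1 0 0 0 0; 1 2.6 -3.0 0 0 0 0; 1 2.9 -2.7 0 0 0 0"

```text
time: 18.95
tcp_pos: [445.0, -187.6, 153.2]
eef_rot: [[0.088, 0.996, 0.004], [0.996, -0.088, -0.0], [0.0, 0.004, -1.0]]
ft_force: [5.3, 0.3, -0.2]
gripper_width: 19.3
```

```bash
python3 st.py
```

```text
t 18.95 [ 445.  -187.6  153.2] psi -137.5 r 43.8 Ft(ccw) 3.0 Fr -4.4 Fz -0.2 w 19.3 head 84.95
```

Call:
arm_command --series "1 3.0 -2.4 0 0 0 0; 1 3.3 -2.2 0 0 0 0; 1 3.5 -1.8 0 0 0 0"

```text
time: 19.25
tcp_pos: [439.3, -177.9, 153.2]
eef_rot: [[0.089, 0.996, 0.004], [0.996, -0.089, -0.001], [-0.001, 0.004, -1.0]]
ft_force: [5.5, -1.5, 0.7]
gripper_width: 19.4
```

Call:
arm_command --series "1 3.6 -1.6 0 0 0 0; 1 3.7 -1.3 0 0 0 0; 1 3.8 -0.9 0 0 0 0"

```text
time: 19.55
tcp_pos: [436.1, -166.6, 153.1]
eef_rot: [[0.089, 0.996, 0.003], [0.996, -0.089, -0.001], [-0.001, 0.003, -1.0]]
ft_force: [3.0, -3.7, 6.1]
gripper_width: 19.1
```

Call:
arm_command --series "1 3.9 -0.6 0 0 0 0; 1 3.9 -0.2 0 0 0 0; 1 3.9 0.1 0 0 0 0"

```text
time: 19.85
tcp_pos: [435.8, -155.0, 153.0]
eef_rot: [[0.089, 0.996, 0.001], [0.996, -0.089, -0.001], [-0.001, 0.002, -1.0]]
ft_force: [0.2, -3.9, 9.5]
gripper_width: 19.1
```

Call:
arm_command --series "1 3.9 0.5 0 0 0 0; 1 3.9 0.7 0 0 0 0; 1 3.8 1.2 0 0 0 0"

```text
time: 20.15
tcp_pos: [438.6, -143.5, 153.0]
eef_rot: [[0.09, 0.996, 0.0], [0.996, -0.09, -0.0], [-0.0, 0.0, -1.0]]
ft_force: [-3.9, -3.4, 13.3]
gripper_width: 19.5
```

Call:
arm_command --series "1 3.6 1.4 0 0 0 0; 1 3.5 1.7 0 0 0 0; 1 3.4 2.1 0 0 0 0"

```text
time: 20.45
tcp_pos: [444.4, -133.1, 153.0]
eef_rot: [[0.089, 0.996, -0.001], [0.996, -0.089, 0.001], [0.001, -0.001, -1.0]]
ft_force: [-5.7, -0.7, 16.1]
gripper_width: 19.3
```

Call:
arm_command --series "1 3.1 2.3 -0.5 0 0 0; 1 3.0 2.6 -0.5 0 0 0; 1 2.7 2.9 0 0 0 0"

```text
time: 20.75
tcp_pos: [452.5, -124.7, 153.1]
eef_rot: [[0.089, 0.996, -0.002], [0.996, -0.089, 0.001], [0.001, -0.002, -1.0]]
ft_force: [-4.8, 0.8, 7.7]
gripper_width: 19.5
```

Call:
arm_command --series "1 2.4 3.0 0 0 0 0; 1 2.2 3.3 0 0 0 0; 1 1.8 3.5 0 0 0 0"

```text
time: 21.05
tcp_pos: [462.9, -118.5, 153.1]
eef_rot: [[0.088, 0.996, -0.002], [0.996, -0.088, 0.002], [0.001, -0.002, -1.0]]
ft_force: [-5.3, 3.2, 7.9]
gripper_width: 19.5
```

Call:
arm_command --series "1 1.6 3.6 0 0 0 0; 1 1.3 3.7 0 0 0 0; 1 0.9 3.8 0 0 0 0"

```text
time: 21.35
tcp_pos: [474.5, -115.3, 153.1]
eef_rot: [[0.088, 0.996, -0.002], [0.996, -0.088, 0.002], [0.002, -0.002, -1.0]]
ft_force: [-4.9, 3.9, 8.4]
gripper_width: 19.3
```

Call:
arm_command --series "1 0.6 3.9 0 0 0 0; 1 0.2 3.9 0 0 0 0; 1 -0.1 3.9 0 0 0 0"

```text
time: 21.65
tcp_pos: [486.5, -115.3, 153.1]
eef_rot: [[0.087, 0.996, -0.002], [0.996, -0.087, 0.002], [0.002, -0.002, -1.0]]
ft_force: [-4.1, 4.9, 6.6]
gripper_width: 19.4
```

Call:
arm_command --series "1 -0.5 3.9 0 0 0 0; 1 -0.7 3.9 0 0 0 0; 1 -1.2 3.8 0 0 0 0"

```text
time: 21.95
tcp_pos: [498.2, -118.5, 153.1]
eef_rot: [[0.087, 0.996, -0.001], [0.996, -0.087, 0.002], [0.002, -0.001, -1.0]]
ft_force: [-0.8, 5.6, 6.2]
gripper_width: 19.4
```

Call:
arm_command --series "1 -1.4 3.6 0 0 0 0; 1 -1.7 3.5 0 0 0 0; 1 -2.1 3.4 0 0 0 0"

```text
time: 22.25
tcp_pos: [508.4, -124.6, 153.2]
eef_rot: [[0.087, 0.996, -0.0], [0.996, -0.087, 0.002], [0.002, -0.001, -1.0]]
ft_force: [0.6, 5.7, 4.1]
gripper_width: 19.3
```

Call:
arm_command --series "1 -2.3 3.1 0 0 0 0; 1 -2.6 3.0 0 0 0 0; 1 -2.9 2.7 0 0 0 0"

```text
time: 22.55
tcp_pos: [516.7, -133.2, 153.2]
eef_rot: [[0.087, 0.996, -0.0], [0.996, -0.087, 0.002], [0.002, -0.0, -1.0]]
ft_force: [1.0, 5.3, 4.1]
gripper_width: 19.2
```

Call:
arm_command --series "1 -3.0 2.4 0 0 0 0; 1 -3.3 2.2 0 0 0 0; 1 -3.5 1.8 0 0 0 0"

```text
time: 22.85
tcp_pos: [522.4, -143.5, 153.2]
eef_rot: [[0.087, 0.996, 0.0], [0.996, -0.087, 0.002], [0.002, 0.0, -1.0]]
ft_force: [2.7, 4.8, 3.2]
gripper_width: 19.8
```

Call:
arm_command --series "1 -3.6 1.6 0 0 0 0; 1 -3.7 1.3 0 0 0 0; 1 -3.8 0.9 0 0 0 0"

```text
time: 23.15
tcp_pos: [525.3, -155.3, 153.2]
eef_rot: [[0.087, 0.996, 0.001], [0.996, -0.087, 0.002], [0.002, 0.001, -1.0]]
ft_force: [3.1, 4.2, 2.4]
gripper_width: 19.5
```

```bash
python3 st.py; python3 -c "
from circ import *
table(-4,-5,27,per=3)
import numpy as np
w=np.array([[496.9,-202],[453.1,-195.7],[445,-187.6],[439.3,-177.9],[436.1,-166.6],[435.8,-155],[438.6,-143.5],[444.4,-133.1],[452.5,-124.7],[462.9,-118.5],[474.5,-115.3],[486.5,-115.3],[498.2,-118.5],[508.4,-124.6],[516.7,-133.2],[522.4,-143.5]])
A=np.c_[2*w,np.ones(len(w))]; r=np.linalg.lstsq(A,(w**2).sum(1),rcond=None)[0]
print(r[:2],np.sqrt(r[2]+r[:2]@r[:2]))
"
```

```text
t 23.15 [ 525.3 -155.3  153.2] psi 12.2 r 45.8 Ft(ccw) 3.8 Fr 3.6 Fz 2.4 w 19.5 head 85.00
-4 -> -19 | 1 -3.9 -0.5 0 0 0 0; 1 -3.9 -0.7 0 0 0 0; 1 -3.8 -1.2 0 0 0 0
-19 -> -34 | 1 -3.6 -1.4 0 0 0 0; 1 -3.5 -1.7 0 0 0 0; 1 -3.4 -2.1 0 0 0 0
-34 -> -49 | 1 -3.1 -2.3 0 0 0 0; 1 -3.0 -2.6 0 0 0 0; 1 -2.7 -2.9 0 0 0 0
-49 -> -64 | 1 -2.4 -3.0 0 0 0 0; 1 -2.2 -3.3 0 0 0 0; 1 -1.8 -3.5 0 0 0 0
-64 -> -79 | 1 -1.6 -3.6 0 0 0 0; 1 -1.3 -3.7 0 0 0 0; 1 -0.9 -3.8 0 0 0 0
-79 -> -94 | 1 -0.6 -3.9 0 0 0 0; 1 -0.2 -3.9 0 0 0 0; 1 0.1 -3.9 0 0 0 0
-94 -> -109 | 1 0.5 -3.9 0 0 0 0; 1 0.7 -3.9 0 0 0 0; 1 1.2 -3.8 0 0 0 0
-109 -> -124 | 1 1.4 -3.6 0 0 0 0; 1 1.7 -3.5 0 0 0 0; 1 2.1 -3.4 0 0 0 0
-124 -> -139 | 1 2.3 -3.1 0 0 0 0; 1 2.6 -3.0 0 0 0 0; 1 2.9 -2.7 0 0 0 0
[ 480.54716527 -159.95784713] 45.03064203497548
```

Call:
arm_command --series "1 -3.9 0.6 0 0 0 0; 1 -3.9 0.2 0 0 0 0; 1 -3.9 -0.1 0 0 0 0"

```text
time: 23.45
tcp_pos: [525.3, -164.2, 153.1]
eef_rot: [[0.085, 0.996, 0.001], [0.996, -0.085, 0.006], [0.006, 0.0, -1.0]]
ft_force: [2.9, 24.2, 6.1]
gripper_width: 19.6
```

Call:
arm_command --series "1 0 0 0 0 0 0; 1 -1 0 0 0 0 0; 1 0 0 0 0 0 0"

```text
time: 23.75
tcp_pos: [525.4, -164.1, 153.1]
eef_rot: [[0.084, 0.996, 0.0], [0.996, -0.084, 0.006], [0.006, -0.0, -1.0]]
ft_force: [2.5, 18.3, 6.2]
gripper_width: 19.2
```

```bash
python3 st.py
python3 - <<'E'
from h import *
snap("top","tstop.png");snap("scene","sstop.png");im=snap("wrist","wstop.png")
print(get_state()['eef_rot'].round(4).tolist(), get_state()['time'])
E
```

```text
t 23.75 [ 525.4 -164.1  153.1] psi 1.3 r 45.7 Ft(ccw) 18.4 Fr 1.3 Fz 6.2 w 19.2 head 85.19
[[0.0838, 0.9965, 0.0003], [0.9965, -0.0838, 0.0062], [0.0062, -0.0002, -1.0]] 23.9
```

View pics/wstop.png

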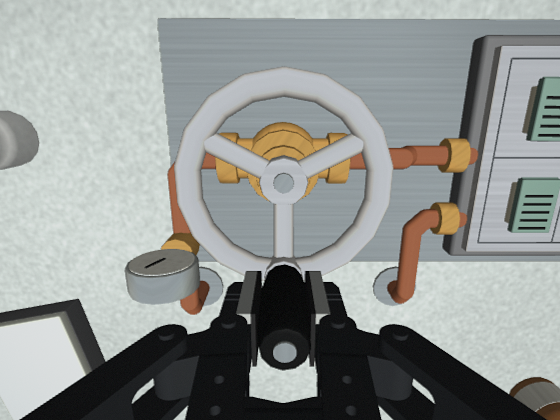

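```bash
python3 -c "
from circ import *
table(0,12,30)"
```

```text
0 -> 60 | 1 9.4 -1.0 0 0 0 0; 1 8.9 -2.9 0 0 0 0; 1 8.2 -4.7 0 0 0 0; 1 6.9 -6.3 0 0 0 0; 1 5.6 -7.6 0 0 0 0
60 -> 120 | 1 3.8 -8.6 0 0 0 0; 1 2.0 -9.2 0 0 0 0; 1 0.0 -9.4 0 0 0 0; 1 -2.0 -9.2 0 0 0 0; 1 -3.8 -8.6 0 0 0 0
120 -> 180 | 1 -5.6 -7.6 0 0 0 0; 1 -6.9 -6.3 0 0 0 0; 1 -8.2 -4.7 0 0 0 0; 1 -8.9 -2.9 0 0 0 0; 1 -9.4 -1.0 0 0 0 0
180 -> 240 | 1 -9.4 1.0 0 0 0 0; 1 -8.9 2.9 0 0 0 0; 1 -8.2 4.7 0 0 0 0; 1 -6.9 6.3 0 0 0 0; 1 -5.6 7.6 0 0 0 0
240 -> 300 | 1 -3.8 8.6 0 0 0 0; 1 -2.0 9.2 0 0 0 0; 1 0.0 9.4 0 0 0 0; 1 2.0 9.2 0 0 0 0; 1 3.8 8.6 0 0 0 0
300 -> 360 | 1 5.6 7.6 0 0 0 0; 1 6.9 6.3 0 0 0 0; 1 8.2 4.7 0 0 0 0; 1 8.9 2.9 0 0 0 0; 1 9.4 1.0 0 0 0 0
```

Call:
arm_command --series "1 2.5 0 0 0 0 0; 1 2.8 0 0 0 0 0; 1 0 0 0 0 0 0; 1 0 0 0 0 0 0"

```text
time: 24.3
tcp_pos: [525.4, -163.8, 153.2]
eef_rot: [[0.088, 0.996, 0.001], [0.996, -0.088, 0.0], [0.0, 0.001, -1.0]]
ft_force: [4.9, 1.9, 2.1]
gripper_width: 18.9
```

```bash
sed -i 's/479.8,-161.0/480.5,-160.0/' st.py; python3 st.py
```

```text
t 24.3 [ 525.4 -163.8  153.2] psi 0.3 r 45.0 Ft(ccw) 2.3 Fr 4.8 Fz 2.1 w 18.9 head 84.94
```

Run:
```python
from h import *
snap("wrist","wref.png")
```

Call:
arm_command --series "1 9.4 -1.0 0 0 0 0; 1 8.9 -2.9 0 0 0 0; 1 8.2 -4.7 0 0 0 0; 1 6.9 -6.3 0 0 0 0; 1 5.6 -7.6 0 0 0 0"

```text
time: 24.85
tcp_pos: [506.4, -123.1, 153.2]
eef_rot: [[0.089, 0.996, 0.002], [0.996, -0.089, -0.0], [-0.0, 0.002, -1.0]]
ft_force: [4.4, -0.5, 0.1]
gripper_width: 19.4
```

```bash
python3 st.py
```

```text
t 24.85 [ 506.4 -123.1  153.2] psi 60.1 r 45.1 Ft(ccw) -3.9 Fr 2.1 Fz 0.1 w 19.4 head 84.92
```

Tracking well.

Call:
arm_command --series "1 3.8 -8.6 0 0 0 0; 1 2.0 -9.2 0 0 0 0; 1 0.0 -9.4 0 0 0 0; 1 -2.0 -9.2 0 0 0 0; 1 -3.8 -8.6 0 0 0 0"

```text
time: 25.35
tcp_pos: [460.4, -119.6, 153.1]
eef_rot: [[0.089, 0.996, 0.0], [0.996, -0.089, 0.0], [0.0, 0.0, -1.0]]
ft_force: [4.9, -0.7, 0.8]
gripper_width: 19.7
```

Call:
arm_command --series "1 -5.6 -7.6 0 0 0 0; 1 -6.9 -6.3 0 0 0 0; 1 -8.2 -4.7 0 0 0 0; 1 -8.9 -2.9 0 0 0 0; 1 -9.4 -1.0 0 0 0 0"

```text
time: 25.85
tcp_pos: [435.5, -156.7, 153.2]
eef_rot: [[0.089, 0.996, 0.002], [0.996, -0.089, 0.0], [0.001, 0.002, -1.0]]
ft_force: [14.1, 2.7, -6.3]
gripper_width: 19.4
```

```bash
python3 st.py
```

```text
t 25.85 [ 435.5 -156.7  153.2] psi 180.9 r 45.1 Ft(ccw) -3.7 Fr -13.9 Fz -6.3 w 19.4 head 84.91
```

Call:
arm_command --series "1 -9.4 1.7 0.3 0 0 0; 1 -8.9 3.2 0 0 0 0; 1 -8.2 4.7 0 0 0 0; 1 -6.9 6.3 0 0 0 0; 1 -5.6 7.6 0 0 0 0"

```text
time: 26.35
tcp_pos: [454.6, -196.8, 153.0]
eef_rot: [[0.089, 0.996, -0.001], [0.996, -0.089, 0.002], [0.002, -0.001, -1.0]]
ft_force: [1.2, 8.9, 8.9]
gripper_width: 19.0
```

Call:
arm_command --series "1 -3.8 8.6 0 0 0 0; 1 -2.0 9.2 0 0 0 0; 1 0.0 9.4 0 0 0 0; 1 2.0 9.2 0 0 0 0; 1 3.8 8.6 0 0 0 0"

```text
time: 26.85
tcp_pos: [498.4, -201.4, 153.0]
eef_rot: [[0.09, 0.996, -0.003], [0.996, -0.09, 0.002], [0.001, -0.003, -1.0]]
ft_force: [-6.3, 6.3, 13.4]
gripper_width: 19.0
```

```bash
python3 st.py
```

```text
t 26.85 [ 498.4 -201.4  153. ] psi -61.5 r 45.1 Ft(ccw) -3.2 Fr -8.3 Fz 13.4 w 19.0 head 84.85
```

Call:
arm_command --series "1 6.0 7.2 -0.5 0 0 0; 1 6.9 6.1 0 0 0 0; 1 8.2 4.5 0 0 0 0; 1 8.9 2.9 0 0 0 0; 1 9.4 1.0 0 0 0 0"

```text
time: 27.35
tcp_pos: [525.2, -165.4, 153.2]
eef_rot: [[0.09, 0.996, 0.001], [0.996, -0.09, -0.002], [-0.002, 0.001, -1.0]]
ft_force: [3.9, -4.0, -0.1]
gripper_width: 19.4
```

```bash
python3 st.py
```

```text
t 27.35 [ 525.2 -165.4  153.2] psi -1.8 r 45.0 Ft(ccw) -3.5 Fr 4.3 Fz -0.1 w 19.4 head 84.81
```

Call:
arm_command --series "1 9.4 -1.0 0 0 0 0; 1 8.9 -2.9 0 0 0 0; 1 8.2 -4.7 0 0 0 0; 1 6.9 -6.3 0 0 0 0; 1 5.6 -7.6 0 0 0 0"

```text
time: 27.85
tcp_pos: [506.1, -122.8, 153.2]
eef_rot: [[0.089, 0.996, 0.001], [0.996, -0.089, -0.0], [-0.0, 0.001, -1.0]]
ft_force: [3.1, -1.7, 1.3]
gripper_width: 19.3
```

Call:
arm_command --series "1 3.8 -8.6 0 0 0 0; 1 2.0 -9.2 0 0 0 0; 1 0.0 -9.4 0 0 0 0; 1 -2.0 -9.2 0 0 0 0; 1 -3.8 -8.6 0 0 0 0"

```text
time: 28.35
tcp_pos: [460.4, -119.5, 153.2]
eef_rot: [[0.089, 0.996, 0.0], [0.996, -0.089, -0.0], [-0.0, 0.001, -1.0]]
ft_force: [7.9, -5.6, -3.1]
gripper_width: 19.3
```

```bash
python3 st.py
```

```text
t 28.35 [ 460.4 -119.5  153.2] psi 121.5 r 45.2 Ft(ccw) -4.6 Fr -8.5 Fz -3.1 w 19.3 head 84.90
```

Call:
arm_command --series "1 -5.9 -7.3 0 0 0 0; 1 -6.9 -6.0 0 0 0 0; 1 -8.2 -4.4 0 0 0 0; 1 -8.9 -2.9 0 0 0 0; 1 -9.4 -1.0 0 0 0 0"

```text
time: 28.85
tcp_pos: [435.6, -155.8, 153.2]
eef_rot: [[0.088, 0.996, 0.0], [0.996, -0.088, 0.002], [0.002, 0.0, -1.0]]
ft_force: [8.6, 3.6, -3.4]
gripper_width: 19.4
```

Call:
arm_command --series "1 -9.4 1.0 0 0 0 0; 1 -8.9 2.9 0 0 0 0; 1 -8.2 4.7 0 0 0 0; 1 -6.9 6.3 0 0 0 0; 1 -5.6 7.6 0 0 0 0"

```text
time: 29.35
tcp_pos: [454.2, -196.5, 153.1]
eef_rot: [[0.089, 0.996, -0.002], [0.996, -0.089, 0.002], [0.002, -0.002, -1.0]]
ft_force: [-0.5, 7.3, 4.2]
gripper_width: 19.3
```

```bash
python3 st.py
```

```text
t 29.35 [ 454.2 -196.5  153.1] psi -120.7 r 45.0 Ft(ccw) -4.7 Fr -5.6 Fz 4.2 w 19.3 head 84.92
```

Call:
arm_command --series "1 -3.8 8.6 0 0 0 0; 1 -2.0 9.2 0 0 0 0; 1 0.0 9.4 0 0 0 0; 1 2.0 9.2 0 0 0 0; 1 3.8 8.6 0 0 0 0"

```text
time: 29.85
tcp_pos: [498.5, -201.3, 153.1]
eef_rot: [[0.09, 0.996, -0.003], [0.996, -0.09, 0.001], [0.001, -0.003, -1.0]]
ft_force: [-7.2, 3.6, 8.5]
gripper_width: 19.3
```

Call:
arm_command --series "1 5.8 7.4 0 0 0 0; 1 7.0 6.1 0 0 0 0; 1 8.3 4.5 0 0 0 0; 1 8.9 2.9 0 0 0 0; 1 4.7 0.5 0 0 0 0"

```text
time: 30.35
tcp_pos: [524.6, -168.8, 153.3]
eef_rot: [[0.089, 0.996, 0.001], [0.996, -0.089, -0.001], [-0.001, 0.001, -1.0]]
ft_force: [5.4, -4.7, -0.7]
gripper_width: 19.4
```

Call:
arm_command --series "1 2 0 0 0 0 0; 1 0 0 0 0 0 0; 1 0 0 0 0 0 0"

```text
time: 30.65
tcp_pos: [525.0, -166.4, 153.3]
eef_rot: [[0.088, 0.996, 0.002], [0.996, -0.088, -0.0], [-0.0, 0.002, -1.0]]
ft_force: [5.9, -1.5, -2.7]
gripper_width: 19.3
```

```bash
python3 st.py
```

```text
t 30.65 [ 525.  -166.4  153.3] psi -3.1 r 45.0 Ft(ccw) -0.7 Fr 6.1 Fz -2.7 w 19.3 head 84.92
```

Call:
arm_command --series "1 2.6 0 0 0 0 0; 1 0 0 0 0 0 0; 1 0 0 0 0 0 0"

```text
time: 30.95
tcp_pos: [525.3, -164.0, 153.3]
eef_rot: [[0.089, 0.996, 0.002], [0.996, -0.089, -0.0], [-0.0, 0.002, -1.0]]
ft_force: [6.3, -3.2, -2.1]
gripper_width: 19.3
```

```bash
python3 st.py
python3 - <<'E'
from h import *
im=snap("wrist","wfin.png")
a=cv2.imread('pics/wref.png')[60:280,160:410];b=cv2.imread('pics/wfin.png')[60:280,160:410]
g=lambda x:np.float32(cv2.cvtColor(x,cv2.COLOR_BGR2GRAY))
print(cv2.phaseCorrelate(g(a),g(b)))
cv2.imwrite('pics/cmp.png',np.hstack([cv2.resize(x,None,fx=1.6,fy=1.6) for x in(a,b)]))
E
```

```text
t 30.95 [ 525.3 -164.   153.3] psi -0.1 r 45.0 Ft(ccw) -2.7 Fr 6.6 Fz -2.1 w 19.3 head 84.92
((0.3084833226926662, 0.46873549622361566), 0.9908365426974827)
```

View pics/cmp.png

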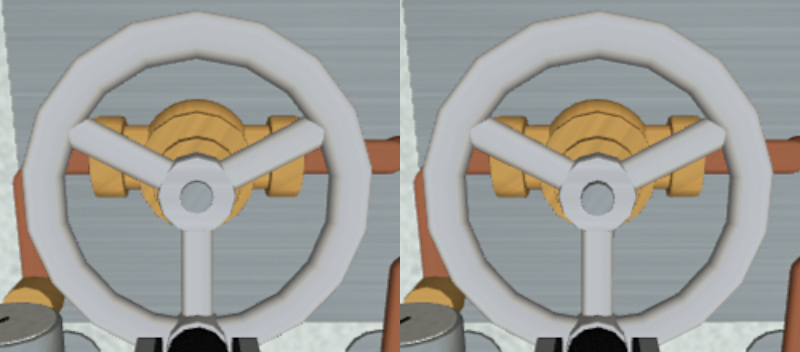

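Run:
```python
from h import *
a=snap("scene","sfin.png")['pixels'].astype(int);b=dict(np.load('pics/scene0.npz'))['pixels'].astype(int)
d=(np.abs(a-b).sum(2)>90).astype(np.uint8)
n,l,st,c=cv2.connectedComponentsWithStats(d)
print([(s.tolist()) for s in st[1:] if s[4]>12])
```

```text
[[219, 0, 103, 154, 4300], [316, 0, 21, 11, 114], [412, 0, 47, 37, 1072], [481, 0, 37, 13, 234], [520, 0, 40, 23, 488], [312, 6, 17, 12, 101], [461, 17, 32, 29, 455], [458, 29, 3, 7, 14], [430, 34, 52, 31, 564], [237, 61, 8, 7, 27], [245, 65, 8, 5, 14], [394, 66, 55, 68, 1121], [435, 69, 32, 32, 466], [412, 74, 12, 17, 36], [464, 81, 4, 10, 20], [459, 85, 4, 8, 21], [447, 92, 11, 11, 43], [446, 119, 5, 4, 15], [297, 200, 16, 12, 119], [278, 208, 16, 12, 117], [371, 271, 16, 17, 155], [344, 311, 17, 18, 186]]
```

View pics/sfin.png

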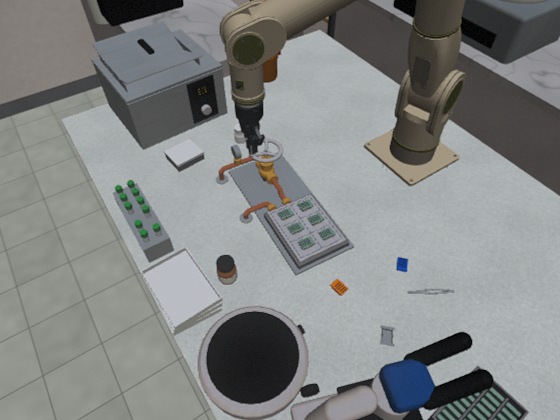

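The final scene view shows six blocks on the plate, around (280–330, 205–245). The only changes from the first picture are the arm, the two filled places and the two spots the blocks came from. The gripper is on the handle at about (258, 145).

Run:
```python
from station import *
print(job_done()); print(get_state()['gripper_width'],get_state()['time'])
```

```text
the job is handed in; nothing more can be done
None
the job is handed in; nothing more can be done
```

I placed both green blocks in the two empty places, closed the valve to its stop, opened it exactly two turns and handed the job in at about 31 s with the gripper still on the handle.

- **Blocks:** Both were still wax face down. Before release, their slots lined up with their neighbours' to about 0.5 mm. A later picture gave angles of -5.2° and -5.1°, against -4.9° to -5.2° for the other four.
- **Valve:** The handle came to its stop after about 0.99 of a turn clockwise. There the force rose from about 4 N to 18–24 N and the handle moved no further, even with another 1 mm of push.
- **Two turns back:** After backing off, the gripper was within about 0.2 mm of its position at the stop (roughly 0.3° of the wheel). The wheel and spokes match the picture taken at the stop to within half a pixel.
- **Other things:** Comparing the first and last scene pictures showed no change apart from the arm, the two filled places and the two spots the blocks came from. The arm hides part of that view, including the clear jar, so I could not confirm everything there.

One early check disagreed. The first wide wrist picture put the plate about 3.7 mm off in y, so I used the close-range measurements for placing. I could not read the grip after hand-in; the last reading before it was a 19.3 mm opening on the handle.

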